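# Bar and lock the market stall's cash chest, and keep the key turned

## Robot

A 6-joint arm with a two-finger parallel gripper is mounted at the origin on the work surface. World frame = base frame: x ahead of the robot, y to its left, z up, the work surface at z = 0. Lengths are in mm, angles in rad, forces in N, time in s.
With the tool pointing down it reaches from about 350 to 975 mm from the base axis. Payload 4.9 kg.
Tool frame: the origin (TCP) lies at the very end of the fingers, on their centre line; the grasp point (between the pads) lies 19 mm behind it; z points along the fingers, y is the direction in which the jaws open and shut (so a half turn about z gives the same grasp; the last joint's range is limited). The gripper opens to 85 mm and grips with 20 to 120 N. Pads are 22 mm wide; open, the fingers measure 114 mm over their backs; the gripper's body (76 mm by 85 mm) begins 54 mm behind the grasp point. The pads swing forward as they close: fully open they stand 13 mm farther back than shut.
Start: joints at [-1.259, 0.053, 1.613, -0, 1.476, -0.119], TCP at [260.991, -567.878, 205.704] pointing down, gripper open.
Joint ranges: [-3.01, 3.01], [-1.01, 2.22], [0.06, 2.58], [-1.02, 4.17], [0.09, 2.62], [-3.14, 3.14]. Speed limits (rad/s): [2.57, 2.57, 3.14, 3.14, 3.14, 3.14].

## Interface

Orientations are given as a 3x3 rotation matrix whose columns are the frame's x, y, z axes.
In Python, from bench import r, optics, ticket gives the robot as it stands. The module is installed in compiled form; this text tells all that it offers.
- The arm moves only by the tool drive_tool, never from a script. Its argument "deltas" is one flat list of numbers, 6 for each row, row after row: the shift along the tool's x, y, z in units of 0.25 m (1.0 is 0.25 m), then the turn, a rotation vector about the tool's x, y, z in units of 30 degrees (1.0 is 30 degrees). In form: [x, y, z, ax, ay, az, x, y, z, ax, ay, az, ...]. A call has 1 to 10 rows; each row is the pose to reach, as a shift and turn from the pose measured when the call began, along the tool's axes at that moment; what a row does not reach only later rows make up. A row lasts 1/8 s, in which the tool goes at most 62.5 mm and 10.7 degrees, less where a joint would pass 70% of its speed; a pose out of reach is approached as far as the arm can. A call with a number of a shift or a turn outside -1 to 1 is refused whole. A call with a gripper value outside its range is refused whole. "fingers" is the opening, from -1 (shut) to 1 (fully open), set as the call begins (left out, the last holds). The fingers move at their own pace and stop on an object; "grip_force" is the grip in N (left out, the last holds). Time passes only in rows, so rows that repeat a pose let the fingers close. It gives the time, the measured TCP pose, the force and the opening at its end, in the units of the state.
- r.get_obs(): the state, without advancing time (a new reading comes with each control period).
- optics.camera(name): name is "scene" or "side" or "wrist"; returns a dict with "color" (480x640x3 uint8, blue, green, red), "z_map" (480x640 float32, mm along the optical axis (not along the pixel's ray), 0 where there is no reading), "fx", "fy", "cx", "cy" (pixels), "pose" (4x4, takes a point from camera to world coordinates). Camera axes: x right, y down, z forward; pixel columns grow to the right and rows downward; lengths in mm; the calibration is good to about 2 mm. A picture is of the moment at which its call begins.
- ticket.job_done(): hands the job in, once; it reports no verdict.
The state is a dict: "t": time; "qpos": joint angles; "joint_vel": joint speeds; "tau": joint torques, N m; "position": TCP position; "ee_rot": TCP orientation; "wrist_force": force on the tool from outside, world axes, zero at the start; "moment": the same for the moment, N m; "gripper_width": finger opening in mm.
Only numpy, scipy, OpenCV 4.12 (cv2) and the standard library are available. Lean on these libraries where they do the work, as an engineer would, in place of code of your own. Each camera call takes 0.05 s, during which the arm holds its last target.

## Task

Lay the red bar across the two yellow forks on the cash chest so that it lies flat in both, roughly centred. Then take the orange-headed key from its wooden block, push it fully home in the upright lock past the sticky pins (rock it a little if it catches), and turn it clockwise a quarter turn, up to the stop, so that the lock's tongue swings over the bar. The lock springs back, so finish while still gripping the key and holding it turned; leave the produce and the bottle alone.

Things in the scene. Friction and masses are not known exactly. Their poses are not given: they have to be found in the camera images.
- chest: Blue steel cash chest, fixed, 170 (x) x 300 (y) x 90 mm high (lid edge 176 x 306). Origin: centre of its underside, on the counter; z up. On the lid stand two yellow forks at (x 30, y +110) and (x 30, y -110) mm and a lock at (x -15, y +50) mm.
- bar_seat (a point): Point midway between the two forks at the height of their floors (14 mm above the lid, 104 mm above the counter); axes as the chest's. The bar belongs here, underside on the fork floors, length along this y. Each fork is 14 mm long in y, its floor 27 mm wide in x between cheeks 10 mm high that flare outward above, to about 20 mm over the floor.
- bar: Loose red bar with bare steel ends, 260 (x) x 22 (y) x 14 mm (z), 0.2 to 0.4 kg, lying flat on the counter. Origin: centre of its underside. Same either way round.
- key_block: Wooden block, fixed, 70 x 50 x 60 mm high, origin at the centre of its underside. In its top a slot 17 x 8 mm, 45 mm deep, along its x axis, holds the key upright.
- key: Loose key standing upright in the block, head up, 60 g. Origin: the blade's tip; z runs from tip to head, x along the width of blade and head, y through their thickness. Steel blade 14 x 5 mm, 34 mm long, rounded tip; at z 34 to 38 mm a round shoulder 25 mm across that rests on the block or, fully home, on the lock's face; then a neck 14 x 8 mm. Same after half a turn about z.
- keyway (a point): Centre of the keyhole's mouth in the lock's top face, 132 mm above the counter; turns with the lock: x along the keyhole, z up. Keyhole 15.6 (x) x 6.6 mm, 42 mm deep, flared over the top 6 mm to 22 x 13 mm. Two pairs of sticky pins, 16 and 27 mm down, poke 2 mm in from both long sides; a push of 4 to 12 N passes them, slight rocking about z helps. Key fully home: tip 34 mm below here.
- lock (a joint): Turn of the brass lock in rad: 0 at rest (tongue and keyhole along the chest's +y), growing clockwise seen from above; stop at 1.6 (tongue across the bar, along the chest's +x). A spring turns it back with about 0.04 N m at rest to 0.12 N m at the stop. The blade's play in the keyhole is about 0.1 rad.
- cassava: Bystander: brown cassava root, 184 mm long (y), 68 mm thick; origin under its middle.
- plantain: Bystander: green plantain, curved, about 200 mm long, 36 mm thick; origin under it near its middle.
- bottle: Bystander: green bottle, 64 mm across, 170 mm high; origin at the centre of its underside.
- key_head (a point): Centre of the key's orange head, 66 mm above the tip; axes as the key's. The head is 32 (x) x 10 (y) x 32 mm (z): grip it across its 10 mm thickness (y).
- tongue_tip (a point): Outer end, underside, of the lock's flat steel tongue (16 mm wide, 5 mm thick, red end), 58 mm from the lock's axis and 31 mm above the lid; it passes 3 mm above a properly laid bar.
Mind the look-alikes: they are no part of the job. Leave any blue or turquoise look-alike of the key alone.

How it is judged (in metres and radians):
On the way, in this order (a step that is already met when the one before it is completed fails the run):
1. the bar lies in both forks, let go, with the lock not yet turned (x of bar in the frame of bar_seat between -0.007 and 0.007 m and y of bar in the frame of bar_seat between -0.025 and 0.025 m and z of bar in the frame of bar_seat between -0.004 and 0.004 m and angle between bar's own z axis and vertical below 0.05 rad and angle between the x axis of bar and the y axis of bar_seat, either way round below 0.1 rad and contact force between the fingers and bar below 0.3 N and value of joint lock below 0.4 rad), for 0.2 s.
2. the key is fully home in the lock (z of key in the frame of keyway between -0.04 and -0.03 m and horizontal distance between key and keyway below 0.004 m and angle between key's own z axis and vertical below 0.15 rad and angle between the x axis of key and the x axis of keyway, either way round below 0.3 rad and x of bar in the frame of bar_seat between -0.007 and 0.007 m and y of bar in the frame of bar_seat between -0.025 and 0.025 m and z of bar in the frame of bar_seat between -0.004 and 0.004 m and angle between bar's own z axis and vertical below 0.05 rad and angle between the x axis of bar and the y axis of bar_seat, either way round below 0.1 rad), for 0.1 s.
3. the key has turned the lock a quarter turn, up to about its stop (all of step 2 and value of joint lock above 1.35 rad), for 0.2 s.
At the end, for the whole second after the job is handed in: Bar flat in both forks, let go: within 4 mm of the fork floors, level within 0.05 rad, centred within 25 mm along and 7 mm across. Key home: tip 30 mm or more below the lock's face, within 4 mm of its axis, upright within 0.15 rad, still gripped (over 3 N). Lock held at 1.35 rad or more (all of step 3 and velocity of joint lock below 0.3 rad/s and contact force between the fingers and key above 3 N and contact force between the fingers and bar below 0.3 N); the arm keeps its last pose, push and grip.
It fails at once if a bystander (cassava, plantain or bottle) is shifted more than 30 mm or tipped (distance of any of cassava, plantain, bottle from where it was at the start of the episode above 0.03 m or angle between bottle's own z axis and vertical above 0.3 rad).
It also fails if it takes over 72 s, if anything falls off the work surface, if the arm or the gripper's body presses on something with over 40 N, if the wrist force passes 120 N, or if a joint passes its speed limit or range.

## Working session

There is one attempt and no reset: what is moved stays moved. The work goes in short steps, Python scripts to look and compute and a tool call to move; the robot and the scene stay as the last step left them, time stands still between calls to the robot, and variables do not carry over. Pictures are saved under pics/ and viewed, and the job is handed in when it is done.

Besides the shell and the picture viewer there is one more tool, called after "Emit:" in YAML: its name, and indented under it one key for each argument. drive_tool: Moves the arm, as the interface text tells. Its arguments: {"type":"object","properties":{"deltas":{"type":"array"},"fingers":{"type":"number"},"grip_force":{"type":"number"}},"required":["deltas"]}

```bash
mkdir -p pics; python3 - <<'E'
from bench import r,optics
import cv2,numpy as np
o=r.get_obs();print({k:np.round(v,3).tolist() for k,v in o.items()})
for n in("scene","side","wrist"):
    c=optics.camera(n);cv2.imwrite(f"pics/{n}0.png",c["color"]);np.savez(f"{n}0.npz",**c);print(n,c["fx"],c["fy"],c["cx"],c["cy"],np.round(c["pose"],3).tolist())
E
```

```text
{'t': 0.0, 'qpos': [-1.259, 0.053, 1.614, 0.0, 1.476, -0.119], 'joint_vel': [0.003, -0.001, -0.001, -0.001, 0.001, 0.0], 'tau': [-0.002, -39.369, -37.018, -0.0, 0.007, -0.0], 'position': [260.779, -567.238, 204.44], 'ee_rot': [[0.909, 0.418, -0.001], [0.418, -0.909, 0.002], [0.0, -0.002, -1.0]], 'wrist_force': [0.918, 0.722, 0.211], 'moment': [-0.007, 0.001, -0.002], 'gripper_width': 85.284}
scene 524.9191100978189 524.9191100978189 315.702162390713 237.86965190094637 [[-0.322, 0.543, -0.776, 1417.762], [0.947, 0.195, -0.257, 246.278], [0.012, -0.817, -0.577, 683.831], [0.0, 0.0, 0.0, 1.0]]
side 600.9567370701947 600.9567370701947 313.8884279669272 240.59225848623748 [[-0.997, -0.056, 0.048, 560.872], [-0.069, 0.474, -0.878, 1231.574], [0.026, -0.878, -0.477, 781.53], [0.0, 0.0, 0.0, 1.0]]
wrist 355.3118437622465 355.3118437622465 322.6734752658773 242.15167374232232 [[0.418, -0.867, -0.273, 329.969], [-0.909, -0.399, -0.123, -535.691], [-0.002, 0.299, -0.954, 372.707], [0.0, 0.0, 0.0, 1.0]]
```

View pics/scene0.png

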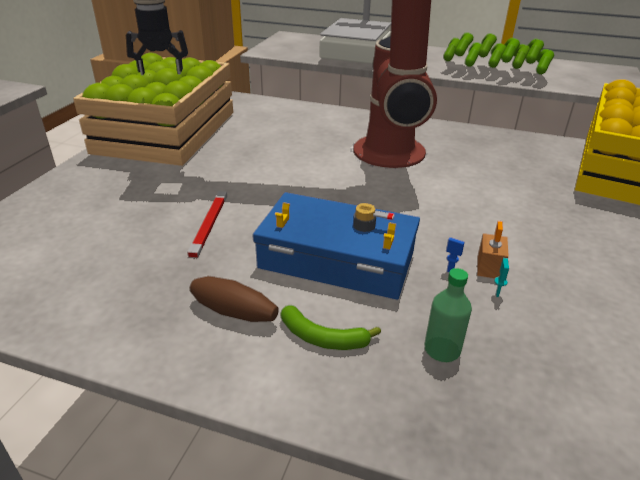

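View pics/side0.png

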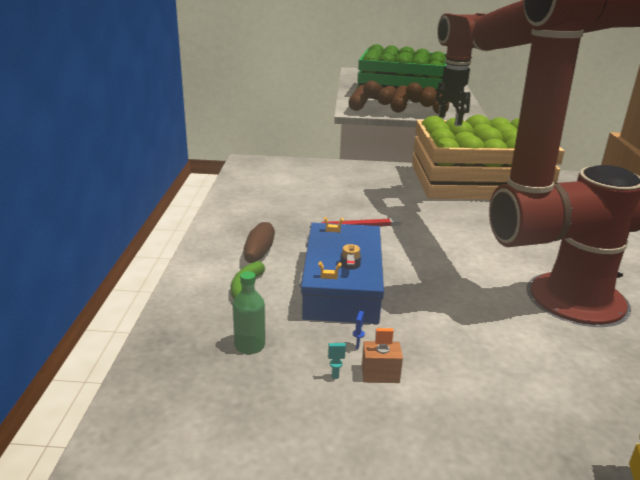

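View pics/wrist0.png

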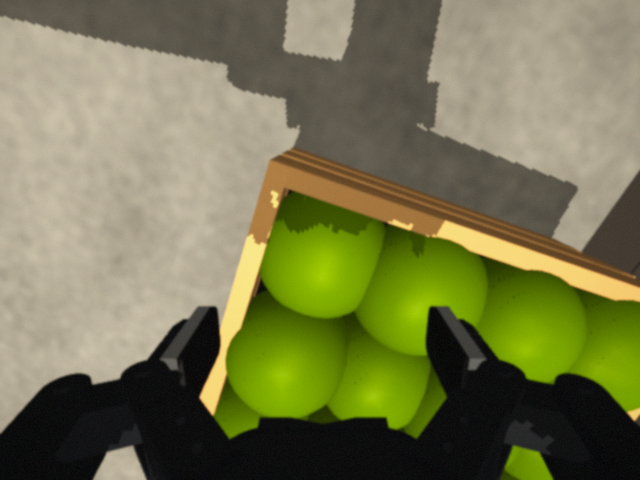

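Scene camera shows: the red bar at (208,224), the chest at (338,240), the lock at (366,214), and forks at (283,215) and (389,237). The bottle is at (449,320), the cassava at (233,299) and the plantain at (330,330).
Key candidates: the orange head in the wooden block at (498,235), blue at (455,253), and turquoise at (503,272). I choose the orange one in the block, and will check it in a crop.

```bash
cat > h.py <<'E'
import numpy as np,cv2
def load(f): return dict(np.load(f))
def cloud(c):
    z=c["z_map"];v,u=np.mgrid[0:480,0:640]
    P=np.stack([(u-c["cx"])/c["fx"]*z,(v-c["cy"])/c["fy"]*z,z],-1)
    T=c["pose"];W=P@T[:3,:3].T+T[:3,3];W[z<=0]=np.nan
    return W
def hsv(c): return cv2.cvtColor(c["color"],cv2.COLOR_BGR2HSV).astype(int)
def proj(c,p):
    T=np.linalg.inv(c["pose"]);q=T[:3,:3]@np.asarray(p)+T[:3,3]
    return c["fx"]*q[0]/q[2]+c["cx"],c["fy"]*q[1]/q[2]+c["cy"]
E
python3 - <<'E'
from h import *
for n in("scene","side"):
    c=load(n+"0.npz");W=cloud(c);H=hsv(c);h,s,v=H[...,0],H[...,1],H[...,2]
    M={"red":((h<4)|(h>176))&(s>200)&(v>90),"orange":(h>5)&(h<17)&(s>215)&(v>150),"yellow":(h>18)&(h<28)&(s>190)&(v>120),"blue":(h>103)&(h<118)&(s>150),"turq":(h>83)&(h<97)&(s>150)}
    X=W[...,0];Y=W[...,1]
    box=(X>300)&(X<1000)&(Y>-450)&(Y<450)
    print(n)
    for k,m in M.items():
        m=(m&box).astype(np.uint8)
        nn,lab,st,ce=cv2.connectedComponentsWithStats(m)
        for i in range(1,nn):
            if st[i,4]<15: continue
            P=W[lab==i];print(k,st[i].tolist(),"mean",np.nanmean(P,0).round(1),"min",np.nanpercentile(P,3,axis=0).round(0),"max",np.nanpercentile(P,97,axis=0).round(0))
    # bar
c=load("scene0.npz")
a=c["color"][190:320,400:560];cv2.imwrite("pics/cropkey.png",cv2.resize(a,None,fx=4.5,fy=4.5,interpolation=cv2.INTER_CUBIC))
a=c["color"][180:300,240:430];cv2.imwrite("pics/cropchest.png",cv2.resize(a,None,fx=4,fy=4,interpolation=cv2.INTER_CUBIC))
E
```

```text
scene
red [194, 198, 30, 46, 417] mean [ 533.3 -307.5   13.8] min [ 442. -333.   10.] max [ 617. -284.   17.]
red [388, 214, 5, 5, 19] mean [546.8 110.9 125.5] min [539. 108. 122.] max [552. 114. 128.]
red [189, 253, 8, 4, 26] mean [ 654.1 -282.5    6.5] min [ 651. -289.    3.] max [ 658. -274.   11.]
yellow [276, 203, 13, 24, 151] mean [590.6 -98.7 108.9] min [ 570. -105.   94.] max [611. -93. 124.]
yellow [384, 223, 11, 26, 160] mean [590.9 120.7 110. ] min [569. 115.  94.] max [611. 126. 124.]
blue [254, 193, 166, 106, 10244] mean [602.6  17.5  70.1] min [ 489. -129.    9.] max [647. 158.  92.]
blue [447, 238, 17, 34, 329] mean [524.1 243.5  55.8] min [519. 230.  13.] max [530. 257.  83.]
turq [495, 258, 14, 39, 242] mean [569.2 339.4  55.4] min [554. 331.  13.] max [579. 348.  83.]
side
blue [357, 311, 7, 9, 46] mean [518.9 241.8  80.2] min [513. 226.  77.] max [525. 258.  85.]
blue [358, 332, 6, 5, 17] mean [514.5 249.   38.4] min [510. 241.  36.] max [520. 258.  41.]
```

View pics/cropkey.png

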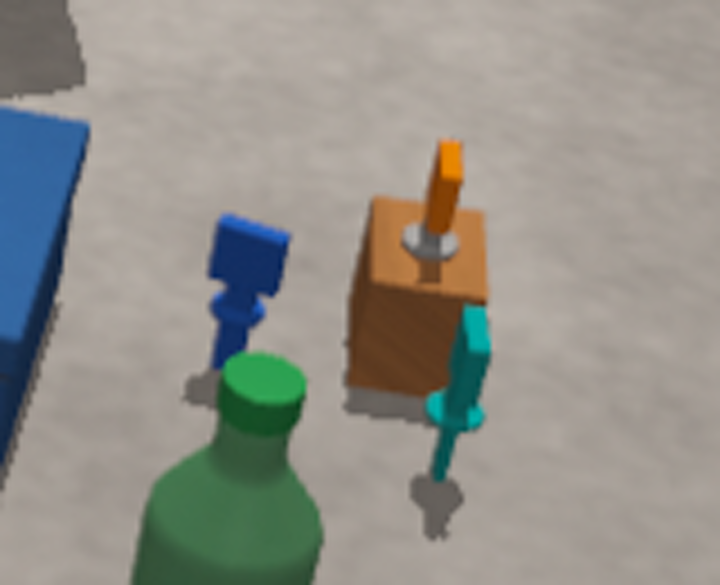

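View pics/cropchest.png

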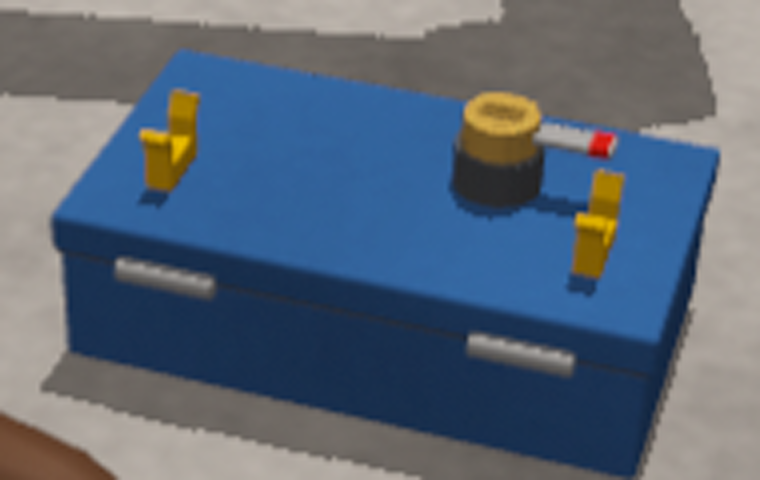

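Crop confirms it: orange head upright in the wooden block, while blue and turquoise stand free on the counter. The lock's tongue points along +y at the right fork. Next I measure the poses more tightly.

```bash
python3 - <<'E'
from h import *
for n in("scene","side"):
    c=load(n+"0.npz");W=cloud(c);H=hsv(c);h,s,v=H[...,0],H[...,1],H[...,2]
    X,Y,Z=W[...,0],W[...,1],W[...,2]
    def rect(m,name):
        P=W[m]
        if len(P)<8: print(name,len(P));return
        r=cv2.minAreaRect(P[:,:2].astype(np.float32)); print(n,name,len(P),np.round(r[0],1),np.round(r[1],1),round(r[2],2),"z",np.nanmedian(P[:,2]).round(1))
        d=P[:,:2]-P[:,:2].mean(0);u,sv,vt=np.linalg.svd(d,full_matrices=False);print("   mean",P[:,:2].mean(0).round(1),"axis deg",np.degrees(np.arctan2(vt[0,1],vt[0,0])).round(2))
    box=(X>300)&(X<1000)&(Y>-450)&(Y<450)
    lid=box&(abs(Z-90)<4)&(h>100)&(h<120)&(s>120);rect(lid,"lid")
    rect(box&(Z>9)&(Z<19)&(Y<-250)&(Y>-360)&(X>350)&(X<720),"bar")
    blk=box&(abs(Z-60)<4)&(X>400)&(X<620)&(Y>270)&(Y<400)&(h<20);rect(blk,"block top")
    hd=box&(Z>78)&(X>400)&(X<620)&(Y>270)&(Y<400)&(h<20)&(s>200)&(h>2);rect(hd,"head")
    P=W[hd];print(np.nanmin(P,0),np.nanmax(P,0))
    rect(box&(Z>127)&(Z<137)&(abs(X-545)<40)&(abs(Y-61)<45)&(h>12)&(h<35)&(s>100),"lock top")
    for nm,m in(("bottle",(h>55)&(h<80)&(Z>10)&(Y>150)),("plant",(h>38)&(h<60)&(X>600)&(Z>5)&(Y>-50)),("cass",(h<15)&(X>600)&(Y<0)&(Z>10)&(s>80)&(v<120))):
        P=W[box&m];print(nm,len(P), np.nanpercentile(P,[2,50,98],axis=0).round(0).tolist() if len(P) else'')
E
```

```text
scene lid 6116 [560.1  10.4] [304.9 179.2] 89.78 z 90.2
   mean [574.3  13.5] axis deg 86.59
scene bar 673 [ 529.8 -311.2] [261.8  24. ] 12.85 z 14.1
   mean [ 541.9 -307.4] axis deg 12.81
scene block top 465 [475.3 319.3] [75.9 50.5] 3.26 z 60.2
   mean [481.7 319. ] axis deg 6.85
scene head 96 [480.1 319.8] [29.2 10. ] 0.4 z 100.3
   mean [486.6 319.4] axis deg 3.46
[465.50812472 314.81956851  79.48227078] [494.74632138 324.85993607 110.73317159]
scene lock top 182 [544.4  59.6] [39.6 35.9] 14.84 z 131.7
   mean [545.9  59.9] axis deg 10.83
bottle 2829 [[737.0, 229.0, 14.0], [763.0, 258.0, 95.0], [774.0, 287.0, 171.0]]
plant 2009 [[745.0, -23.0, 11.0], [799.0, 62.0, 32.0], [817.0, 228.0, 94.0]]
cass 2522 [[767.0, -201.0, 22.0], [798.0, -114.0, 52.0], [812.0, -37.0, 67.0]]
side lid 3665 [557.8  11.7] [171.  308.9] 0.11 z 89.4
   mean [555.2  29.1] axis deg 89.3
side bar 294 [ 526.9 -308. ] [258.   36.7] 13.38 z 13.1
   mean [ 497.8 -316.3] axis deg 11.09
side block top 557 [475.5 319.8] [70.2 57.5] 4.47 z 59.7
   mean [475.7 325.2] axis deg 179.6
head 0Traceback (most recent call last):
  File "<stdin>", line 15, in <module>
    res = np.fmin.reduce(a, axis=axis, out=out, **kwargs)
ValueError: zero-size array to reduction operation fmin which has no identity
```

```bash
cat >> h.py <<'E'
from scipy.spatial.transform import Rotation as Ro
def Rdown(yaw):
    a=np.radians(yaw);x=np.array([np.cos(a),np.sin(a),0]);z=np.array([0,0,-1.]);return np.stack([x,np.cross(z,x),z],1)
def plan(pos,yaw):
    from bench import r
    o=r.get_obs();R=np.array(o["ee_rot"]);p=np.array(o["position"])
    d=R.T@(np.array(pos)-p)/250;w=Ro.from_matrix(R.T@Rdown(yaw)).as_rotvec(degrees=True)/30
    print("delta",np.round(np.r_[d,w],4).tolist(),"| t",round(float(o["t"]),2),"p",p.round(1),"yaw",np.degrees(np.arctan2(R[1,0],R[0,0])).round(2),"wf",np.round(o["wrist_force"],1),"q",np.round(o["qpos"],2),"w",np.round(o["gripper_width"],1))
E
python3 -c "
from h import *
plan((530,-310,200),12.85)"
```

```text
delta [1.4081, -0.4858, 0.02, -0.003, -0.0001, 0.3946] | t 0.15 p [ 260.9 -567.4  204.7] yaw 24.69 wf [-0.7  0.2 -0.1] q [-1.26  0.05  1.61  0.    1.48 -0.12] w 85.8
```

Emit:
drive_tool:
  deltas: [0.95,-0.33,0,0,0,0.39,0.95,-0.33,0,0,0,0.39,0.95,-0.33,0,0,0,0.39,0.95,-0.33,0,0,0,0.39,0.95,-0.33,0,0,0,0.39,0.95,-0.33,0,0,0,0.39]
  fingers: 0.2

```text
t: 0.9
position: [442.0, -393.1, 204.6]
ee_rot: [[0.974, 0.225, -0.001], [0.225, -0.974, 0.002], [-0.001, -0.002, -1.0]]
wrist_force: [0.8, -0.5, -0.4]
gripper_width: 51.4
```

```bash
python3 -c "
from h import *
plan((530,-310,120),12.85)"
```

```text
delta [0.4181, -0.244, 0.3383, -0.0035, 0.0017, 0.0061] | t 0.9 p [ 442.  -393.1  204.6] yaw 13.03 wf [ 0.8 -0.5 -0.4] q [-0.85 -0.02  1.69  0.    1.48  0.49] w 51.4
```

Emit:
drive_tool:
  deltas: [0.42,-0.244,0.338,0,0,0,0.42,-0.244,0.338,0,0,0,0.42,-0.244,0.338,0,0,0,0.42,-0.244,0.338,0,0,0,0.42,-0.244,0.338,0,0,0]

```text
t: 1.52
position: [530.3, -312.0, 121.7]
ee_rot: [[0.975, 0.224, 0.0], [0.224, -0.975, -0.0], [0.0, 0.001, -1.0]]
wrist_force: [0.0, 0.6, 0.3]
gripper_width: 51.2
```

```bash
python3 - <<'E'
from h import *
from bench import optics
c=optics.camera("wrist");cv2.imwrite("pics/w1.png",c["color"])
W=cloud(c);H=hsv(c);h,s,v=H[...,0],H[...,1],H[...,2]
m=((h<6)|(h>174))&(s>180)&(W[...,2]>8)&(W[...,2]<20)
P=W[m];print(len(P),cv2.minAreaRect(P[:,:2].astype(np.float32)),np.median(P[:,2]))
plan((530,-310,5),12.85)
E
```

```text
6082 ((527.2003784179688, -312.6808166503906), (196.83160400390625, 20.921489715576172), 12.826252937316895) 13.942558050603878
delta [0.0001, -0.009, 0.4682, 0.0017, -0.0011, 0.0022] | t 1.57 p [ 530.4 -312.1  122. ] yaw 12.92 wf [-0.6 -0.6  0.9] q [-0.65  0.09  1.71 -0.    1.33  0.69] w 51.1
```

View pics/w1.png

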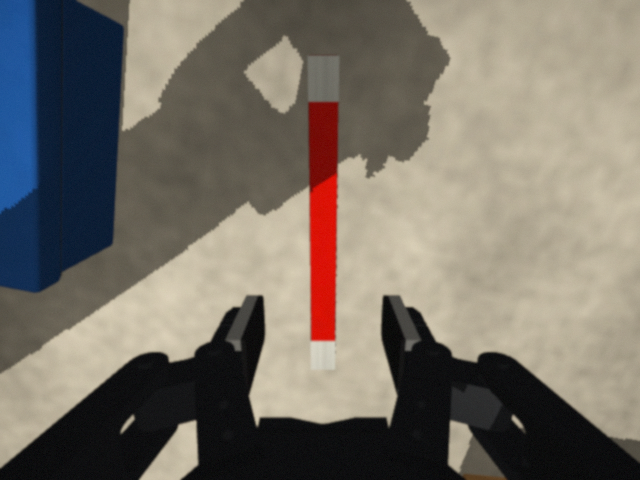

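The bar runs straight between the pads, column 323, from row 57 to 370. Its yaw of 12.83° matches the tool's, so I descend and grip.

Emit:
drive_tool:
  deltas: [-0.008,0,0.24,0,0,0,-0.008,0,0.4,0,0,0,-0.008,0,0.465,0,0,0,-0.008,0,0.465,0,0,0,-0.008,0,0.465,0,0,0]

```text
t: 2.2
position: [530.0, -314.1, 8.4]
ee_rot: [[0.975, 0.223, 0.004], [0.223, -0.975, -0.003], [0.003, 0.004, -1.0]]
wrist_force: [0.0, -0.3, -0.3]
gripper_width: 51.1
```

Emit:
drive_tool:
  deltas: [0,0,0,0,0,0,0,0,0,0,0,0,0,0,0,0,0,0,0,0,0,0,0,0,0,0,0,0,0,0]
  fingers: -1
  grip_force: 60

```text
t: 2.82
position: [529.9, -314.0, 8.3]
ee_rot: [[0.975, 0.223, 0.004], [0.223, -0.975, -0.003], [0.003, 0.004, -1.0]]
wrist_force: [-0.8, 0.0, -0.7]
gripper_width: 0.1
```

Emit:
drive_tool:
  deltas: [0,0,-0.2,0,0,0,0,0,-0.4,0,0,0,0,0,-0.64,0,0,0,0,0,-0.64,0,0,0,0,0,-0.64,0,0,0]

```text
t: 3.45
position: [529.2, -313.4, 168.0]
ee_rot: [[0.975, 0.223, 0.004], [0.223, -0.975, -0.003], [0.003, 0.004, -1.0]]
wrist_force: [0.5, 0.1, -0.9]
gripper_width: -0.2
```

```bash
python3 - <<'E'
from h import *
from bench import optics
c=optics.camera("wrist");cv2.imwrite("pics/w2.png",c["color"]);np.savez("w2.npz",**c)
W=cloud(c);H=hsv(c);h,s,v=H[...,0],H[...,1],H[...,2]
m=((h<6)|(h>174))&(s>180)&(W[...,2]>140)&(W[...,2]<190)
P=W[m];print(len(P),cv2.minAreaRect(P[:,:2].astype(np.float32)),np.percentile(P[:,2],[3,50,97]))
plan((590,11,180),90)
E
```

```text
Traceback (most recent call last):
IndexError: index -1 is out of bounds for axis 0 with size 0
```

View pics/w2.png

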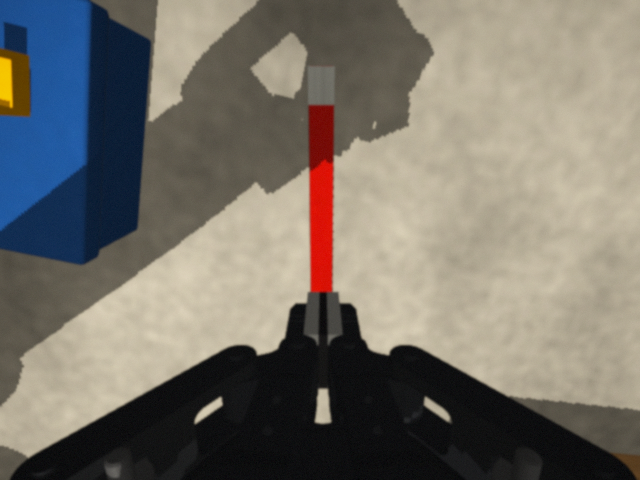

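The jaws shut empty. They passed over the bar because the TCP stopped at 8.4 mm and the pads swing back when open. The bar still lies at column 321, rows 67 to 290 and beyond, undisturbed. I'll reopen and go lower.

```bash
python3 - <<'E'
from h import *
c=load("w2.npz")
W=cloud(c);H=hsv(c);h,s,v=H[...,0],H[...,1],H[...,2]
m=((h<6)|(h>174))&(s>180)&(W[...,2]>5)&(W[...,2]<20)
P=W[m];print(len(P),cv2.minAreaRect(P[:,:2].astype(np.float32)),np.median(P[:,2]))
s=load("scene0.npz")
plan((529,-312,2.5),12.85)
E
```

```text
4119 ((539.0239868164062, -309.89227294921875), (172.3990478515625, 20.473182678222656), 13.004561424255371) 13.967859528066583
delta [0.0019, -0.0044, 0.6561, 0.0036, -0.0026, 0.0014] | t 3.5 p [ 528.5 -312.9  166.5] yaw 12.89 wf [0.  0.  0.2] q [-0.66  0.05  1.68 -0.    1.41  0.69] w -0.0
```

Emit:
drive_tool:
  deltas: [0.002,-0.004,0.24,0.003,-0.002,0,0.002,-0.004,0.45,0.003,-0.002,0,0.002,-0.004,0.6,0.003,-0.002,0,0.002,-0.004,0.64,0.003,-0.002,0,0.002,-0.004,0.656,0.003,-0.002,0,0.002,-0.004,0.656,0.003,-0.002,0,0.002,-0.004,0.656,0.003,-0.002,0]
  fingers: 0.0

```text
t: 4.38
position: [530.3, -313.0, 4.6]
ee_rot: [[0.975, 0.223, 0.003], [0.223, -0.975, -0.002], [0.003, 0.003, -1.0]]
wrist_force: [0.2, 0.0, 0.5]
gripper_width: 42.7
```

```bash
python3 -c "
from h import *
plan((529,-312,2),12.85)"
```

```text
delta [-0.0042, -0.0051, 0.0102, 0.0056, -0.0048, 0.0016] | t 4.38 p [ 530.3 -313.     4.6] yaw 12.9 wf [0.2 0.  0.5] q [-0.65  0.23  1.78  0.    1.13  0.69] w 42.7
```

Emit:
drive_tool:
  deltas: [-0.004,-0.004,0.013,0,0,0,-0.004,-0.004,0.013,0,0,0,-0.004,-0.004,0.013,0,0,0]

```text
t: 4.75
position: [529.1, -312.2, 1.4]
ee_rot: [[0.975, 0.223, 0.003], [0.223, -0.975, -0.002], [0.003, 0.003, -1.0]]
wrist_force: [1.2, -0.3, -1.4]
gripper_width: 42.8
```

Emit:
drive_tool:
  deltas: [0,0,0,0,0,0,0,0,0,0,0,0,0,0,0,0,0,0,0,0,0,0,0,0]
  fingers: -1
  grip_force: 60

```text
t: 5.25
position: [529.1, -312.3, 1.4]
ee_rot: [[0.975, 0.223, 0.003], [0.223, -0.975, -0.002], [0.003, 0.003, -1.0]]
wrist_force: [0.2, -0.4, 0.2]
gripper_width: 0.3
```

```bash
python3 - <<'E'
from h import *
from bench import optics,r
for n in("wrist","side","scene"):
    c=optics.camera(n);cv2.imwrite(f"pics/{n}3.png",c["color"] if n=="wrist" else cv2.resize(c["color"][150:300,150:350] if n=="scene" else c["color"][180:300,300:480],None,fx=4,fy=4));np.savez(n+"3.npz",**c)
    print(n,proj(c,(529,-312,1.4)),proj(c,(529,-312,20)))
E
```

```text
wrist (np.float64(322.38131255349236), np.float64(285.3922667989172)) (np.float64(322.44710523408475), np.float64(301.89320001079864))
side (np.float64(355.00110384455286), np.float64(224.83361792213435)) (np.float64(355.3858572007919), np.float64(219.03088192086545))
scene (np.float64(208.51073211262064), np.float64(223.39658556212487)) (np.float64(207.66292811368976), np.float64(216.70643077087448))
```

View pics/wrist3.png

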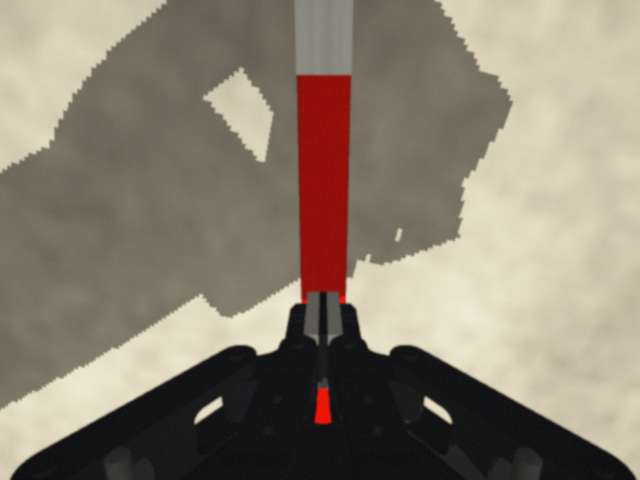

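View pics/scene3.png

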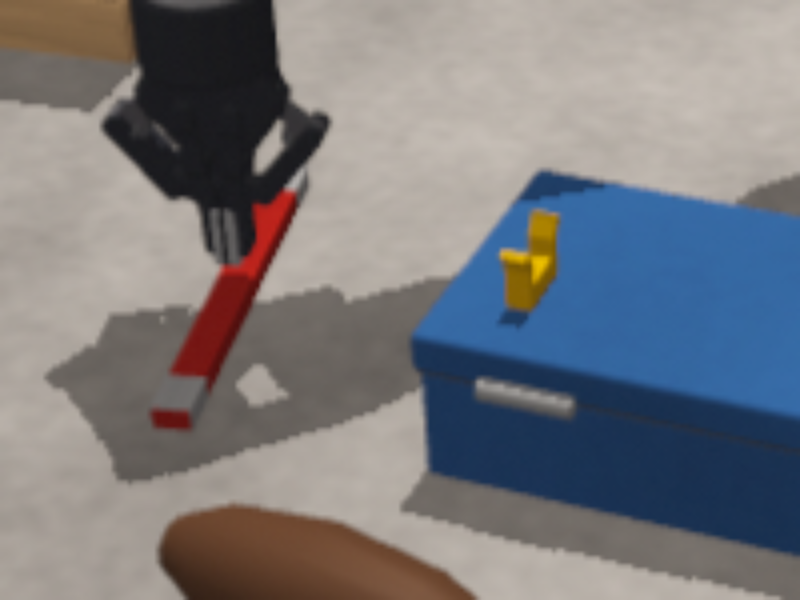

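View pics/side3.png

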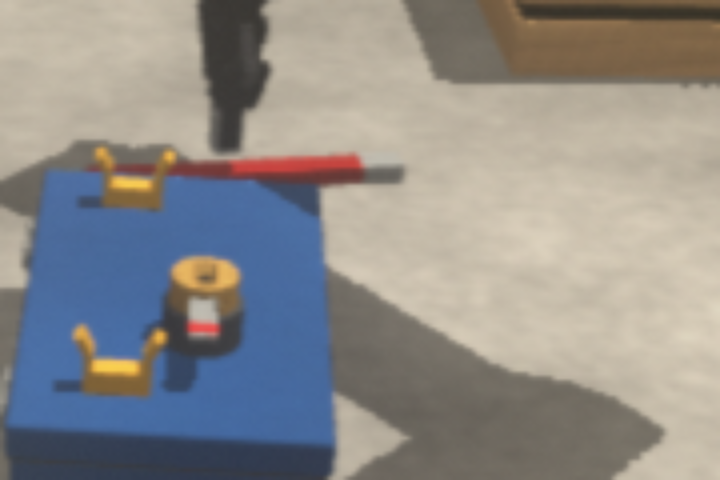

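```bash
python3 - <<'E'
from h import *
from bench import r
print(r.get_obs()["position"],r.get_obs()["wrist_force"])
c=load("wrist3.npz");W=cloud(c)
for row in(288,292,296,300,310,320): print(row,[W[row,col].round(1).tolist() for col in(315,331)])
c=load("scene3.npz");W=cloud(c)
for row in range(206,222,2): print(row,[W[row,col].round(1).tolist() for col in(204,206,208,210)])
E
```

```text
[ 529.10845771 -312.27743119    1.43999163] [ 0.37797959  0.02074732 -0.37797424]
288 [[532.4, -307.6, 14.0], [533.8, -315.1, 13.3]]
292 [[538.5, -306.5, 31.5], [539.8, -313.3, 31.0]]
296 [[538.5, -306.6, 35.3], [540.1, -313.1, 35.6]]
300 [[538.4, -306.7, 38.9], [539.6, -313.1, 38.2]]
310 [[538.6, -306.8, 47.5], [539.8, -312.9, 47.2]]
320 [[538.6, -307.0, 55.1], [539.6, -312.7, 54.5]]
206 [[536.5, -313.3, 53.2], [538.0, -307.2, 55.3], [537.9, -302.0, 56.4], [533.1, -299.8, 54.0]]
208 [[541.4, -310.9, 51.2], [538.4, -307.6, 50.2], [538.0, -302.6, 51.0], [532.7, -300.7, 48.3]]
210 [[538.3, -313.5, 43.5], [541.3, -306.4, 46.8], [537.1, -303.8, 44.9], [533.3, -300.9, 43.3]]
212 [[539.2, -313.6, 38.6], [538.6, -308.8, 39.3], [539.5, -303.0, 41.1], [530.4, -303.4, 35.6]]
214 [[538.3, -314.9, 32.4], [540.1, -308.5, 34.9], [537.7, -304.7, 34.3], [526.8, -306.3, 27.4]]
216 [[500.1, -340.0, -1.7], [518.9, -322.6, 13.5], [519.5, -316.8, 15.1], [517.2, -312.9, 14.6]]
218 [[526.2, -324.0, 12.1], [527.3, -318.0, 14.0], [524.2, -314.6, 12.9], [525.6, -308.3, 15.2]]
220 [[536.4, -318.2, 14.0], [537.5, -312.2, 16.1], [536.2, -307.7, 16.3], [532.4, -304.7, 14.6]]
```

Both cameras put the closed fingertips about 28 mm above the reported TCP height. Wrist depth at row 292 gives z≈31 and the edge about 29, against a reported z of 1.4, and the bar top is at 14. I'll trust the images, treating the true tip as reported z + 28. I'll descend in small steps and watch the force.

Emit:
drive_tool:
  deltas: [0,0,0,0,0,0,0,0,0,0,0,0,0,0,0,0,0,0,0,0,0.03,0,0,0,0,0,0.06,0,0,0,0,0,0.06,0,0,0]
  fingers: 0.0

```text
t: 6.15
position: [528.2, -311.6, -15.0]
ee_rot: [[0.975, 0.223, 0.001], [0.223, -0.975, -0.001], [0.001, 0.001, -1.0]]
wrist_force: [0.6, 0.1, 0.6]
gripper_width: 42.8
```

```bash
python3 - <<'E'
from h import *
from bench import optics
c=optics.camera("wrist");cv2.imwrite("pics/w4.png",c["color"]);np.savez("w4.npz",**c)
W=cloud(c)
for row in(270,280,285,290,294,298,302,306,310,320): print(row,[W[row,col].round(1).tolist() for col in(246,252,394,400)])
plan((529,-312,-21),12.85)
E
```

```text
270 [[534.2, -273.6, -0.6], [534.7, -276.3, -0.9], [549.8, -340.4, 0.3], [550.2, -343.3, -0.6]]
280 [[528.9, -274.3, -1.2], [530.1, -277.2, 0.1], [545.1, -341.7, 0.6], [545.4, -344.7, -0.3]]
285 [[526.7, -274.8, -0.7], [527.3, -277.5, -0.6], [542.5, -342.5, 0.2], [543.0, -345.4, -0.4]]
290 [[524.5, -275.3, 0.2], [525.2, -278.1, 0.4], [539.9, -343.3, -0.1], [540.5, -346.2, -0.4]]
294 [[522.2, -275.6, -0.3], [523.2, -278.4, 0.4], [538.1, -343.8, 0.3], [538.6, -346.7, -0.1]]
298 [[520.3, -275.9, -0.1], [521.3, -278.8, 0.6], [535.9, -344.6, -0.3], [536.6, -347.3, -0.2]]
302 [[518.2, -276.3, -0.1], [nan, nan, nan], [534.1, -345.0, 0.2], [534.0, -348.4, -1.5]]
306 [[526.9, -278.9, 19.2], [532.1, -282.1, 27.4], [541.1, -339.0, 19.9], [nan, nan, nan]]
310 [[527.5, -279.6, 23.4], [532.5, -282.8, 31.2], [544.0, -336.2, 29.8], [541.4, -340.8, 23.2]]
320 [[531.7, -281.9, 37.6], [532.6, -284.1, 38.3], [544.1, -334.5, 38.3], [540.4, -339.6, 30.0]]
delta [0.0012, 0.0007, 0.0262, 0.0034, -0.0031, 0.0016] | t 6.2 p [ 528.7 -311.9  -14.4] yaw 12.9 wf [1.1 0.3 0.5] q [-0.65  0.25  1.78  0.    1.1   0.69] w 42.7
```

View pics/w4.png

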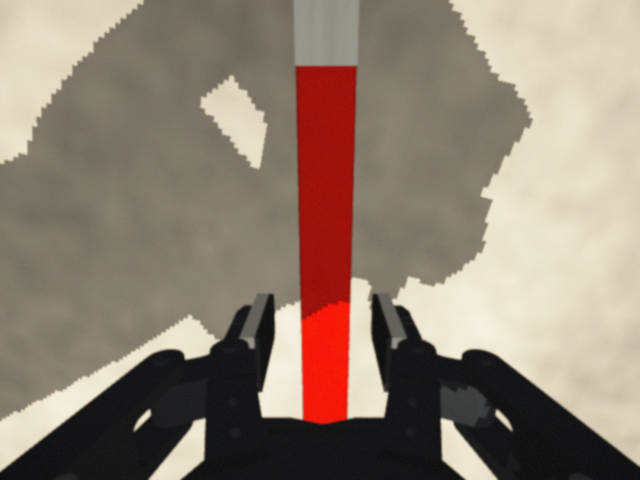

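Tips straddle the bar (pads at columns 265 and 378, tip row 295, bar columns 302–348) and are still about 17 mm up. I'll go down 7 mm more, then close.

Emit:
drive_tool:
  deltas: [0,0,0.014,0,0,0,0,0,0.029,0,0,0,0,0,0.029,0,0,0]

```text
t: 6.58
position: [528.4, -311.7, -22.2]
ee_rot: [[0.975, 0.223, 0.001], [0.223, -0.975, -0.001], [0.001, 0.001, -1.0]]
wrist_force: [-0.1, 0.6, 0.2]
gripper_width: 42.6
```

Emit:
drive_tool:
  deltas: [0,0,0,0,0,0,0,0,0,0,0,0,0,0,0,0,0,0,0,0,0,0,0,0]
  fingers: -1
  grip_force: 60

```text
t: 7.08
position: [528.6, -311.9, -21.7]
ee_rot: [[0.975, 0.223, 0.002], [0.223, -0.975, -0.001], [0.001, 0.002, -1.0]]
wrist_force: [-0.2, -0.3, 3.1]
gripper_width: 20.2
```

Emit:
drive_tool:
  deltas: [0,0,-0.1,0,0,0,0,0,-0.3,0,0,0,0,0,-0.5,0,0,0,0,0,-0.7,0,0,0,0,0,-0.76,0,0,0,0,0,-0.76,0,0,0]

```text
t: 7.82
position: [528.3, -311.6, 167.8]
ee_rot: [[0.975, 0.223, 0.002], [0.223, -0.975, -0.001], [0.002, 0.002, -1.0]]
wrist_force: [0.7, -0.5, -2.8]
gripper_width: 19.9
```

```bash
python3 - <<'E'
from h import *
from bench import optics
c=optics.camera("wrist");cv2.imwrite("pics/w5.png",c["color"]);np.savez("w5.npz",**c)
W=cloud(c);H=hsv(c);h,s,v=H[...,0],H[...,1],H[...,2]
m=((h<6)|(h>174))&(s>180)&(W[...,2]>80)
P=W[m]
for row in range(5,300,30):
    k=np.where(m[row])[0]
    if len(k): print(row,k[0],k[-1],W[row,k].mean(0).round(1))
plan((590,11,180),90)
E
```

```text
65 293 354 [ 623.  -290.2  203.6]
95 293 353 [ 613.8 -292.   203.7]
125 293 352 [ 604.2 -294.   203.6]
155 294 351 [ 594.1 -296.3  203.7]
185 296 350 [ 583.5 -298.8  203.5]
215 296 349 [ 572.4 -301.3  203.5]
245 297 349 [ 560.7 -304.1  203.5]
275 298 348 [ 548.4 -307.1  203.5]
delta [0.5316, -1.1994, -0.056, -0.002, -0.0001, -2.5701] | t 7.88 p [ 527.4 -310.9  165.8] yaw 12.9 wf [-0.   0.2 -2.8] q [-0.65  0.05  1.68  0.    1.41  0.69] w 19.9
```

View pics/w5.png

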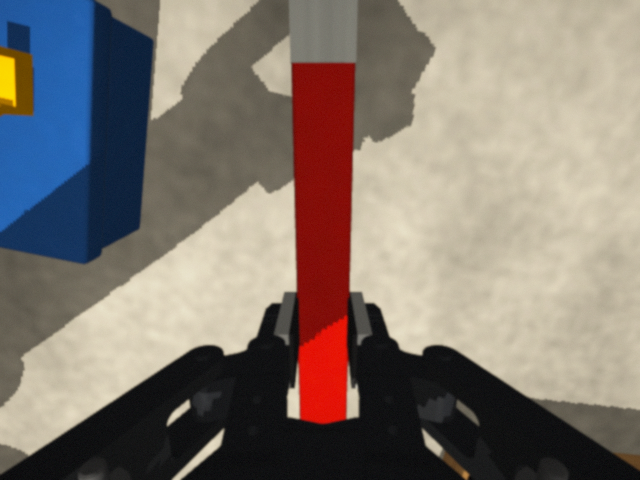

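Held level: the top reads 203.5 all along, so the underside is at reported z + 22.5. Now I swing it over the chest.

Emit:
drive_tool:
  deltas: [0.1,-0.18,0,0,0,-0.25,0.2,-0.36,0,0,0,-0.5,0.3,-0.54,0,0,0,-0.75,0.4,-0.72,0,0,0,-1.0,0.48,-0.9,0,0,0,-1.0,0.5,-1.0,0,0,0,-1.0,0.5,-1.0,0,0,0,-1.0]

```text
t: 8.75
position: [591.5, -37.3, 161.9]
ee_rot: [[0.731, 0.683, -0.007], [0.683, -0.731, 0.002], [-0.004, -0.006, -1.0]]
wrist_force: [-0.1, -0.8, -1.5]
gripper_width: 20.2
```

```bash
python3 -c "
from h import *
plan((590.5,11,165),90)"
```

```text
delta [0.1291, -0.1438, -0.012, -0.014, 0.0022, -1.5644] | t 8.75 p [591.5 -37.3 161.9] yaw 43.07 wf [-0.1 -0.8 -1.5] q [-0.19  0.01  1.73  0.    1.41  0.63] w 20.2
```

Emit:
drive_tool:
  deltas: [0.05,-0.05,-0.01,0,0,-0.3,0.1,-0.1,-0.01,0,0,-0.6,0.13,-0.14,-0.01,0,0,-0.9,0.13,-0.144,-0.01,-0.01,0,-1,0.13,-0.144,-0.01,-0.01,0,-1]

```text
t: 9.38
position: [589.5, 10.4, 162.2]
ee_rot: [[0.293, 0.956, -0.006], [0.956, -0.293, -0.001], [-0.003, -0.006, -1.0]]
wrist_force: [-0.3, -0.3, -1.7]
gripper_width: 19.9
```

```bash
python3 -c "
from h import *
plan((590.5,11,140),90)"
```

```text
delta [0.0038, 0.0036, 0.0888, -0.0113, 0.0035, -0.5674] | t 9.38 p [589.5  10.4 162.2] yaw 72.98 wf [-0.3 -0.3 -1.7] q [-0.11  0.    1.74 -0.    1.41  0.19] w 19.9
```

Emit:
drive_tool:
  deltas: [0.004,0.004,0.0,-0.011,0.003,-0.3,0.004,0.004,0.0,-0.011,0.003,-0.567,0.004,0.004,0.0,-0.011,0.003,-0.567,0.004,0.004,0.06,-0.011,0.003,-0.567,0.004,0.004,0.08,-0.011,0.003,-0.567,0.004,0.004,0.08,-0.011,0.003,-0.567]

```text
t: 10.12
position: [589.8, 11.1, 140.7]
ee_rot: [[0.001, 1.0, -0.003], [1.0, -0.001, 0.0], [0.0, -0.003, -1.0]]
wrist_force: [0.4, -0.2, -3.1]
gripper_width: 20.3
```

```bash
python3 - <<'E'
from h import *
from bench import optics
c=optics.camera("wrist");cv2.imwrite("pics/w6.png",c["color"]);np.savez("w6.npz",**c)
s=optics.camera("scene");np.savez("s6.npz",**s)
cv2.imwrite("pics/s6.png",cv2.resize(s["color"][130:310,220:440],None,fx=3.3,fy=3.3,interpolation=cv2.INTER_CUBIC))
W=cloud(c);H=hsv(c);h,sa,v=H[...,0],H[...,1],H[...,2]
m=((h<6)|(h>174))&(sa>150)&(W[...,2]>150)
for row in range(5,300,30):
    k=np.where(m[row])[0]
    if len(k): print(row,k[0],k[-1],W[row,k].mean(0).round(1))
W=cloud(s);H=hsv(s);h,sa,v=H[...,0],H[...,1],H[...,2]
m=(h>18)&(h<29)&(sa>150)&(W[...,2]>92)&(W[...,2]<130)&(W[...,1]<200)
for lo,hi in((-130,-80),(90,140)):
    P=W[m&(W[...,1]>lo)&(W[...,1]<hi)];print(len(P),np.nanpercentile(P,[2,50,98],axis=0).round(1).tolist())
W=cloud(c);H=hsv(c);h,sa,v=H[...,0],H[...,1],H[...,2]
m=(h>18)&(h<29)&(sa>150)&(W[...,2]>92)&(W[...,2]<127)
P=W[m];print("wrist yellow",len(P),np.nanpercentile(P,[2,50,98],axis=0).round(1).tolist())
plan((590.5,11,84),90)
E
```

```text
65 292 353 [589.4 108.8 176.3]
95 293 353 [589.6  99.4 176.4]
125 293 353 [589.4  89.6 176.4]
155 294 351 [589.4  79.2 176.1]
185 295 351 [589.4  68.4 176.2]
215 295 350 [589.3  57.  176.4]
245 296 349 [589.3  44.9 176.3]
275 297 348 [589.3  32.2 176.3]
191 [[568.6, -105.3, 93.5], [590.7, -97.6, 106.5], [611.6, -93.2, 124.0]]
185 [[567.4, 114.1, 93.6], [603.4, 121.0, 111.3], [610.6, 126.4, 124.5]]
wrist yellow 1261 [[538.6, -94.6, 110.3], [570.8, 115.8, 123.1], [610.7, 125.1, 126.8]]
delta [-0.0001, -0.0006, 0.2325, -0.0005, 0.0005, -0.001] | t 10.22 p [590.7  11.  142.1] yaw 89.97 wf [-0.4  0.2 -2.1] q [-0.11  0.02  1.76 -0.    1.37 -0.11] w 20.1
```

View pics/w6.png

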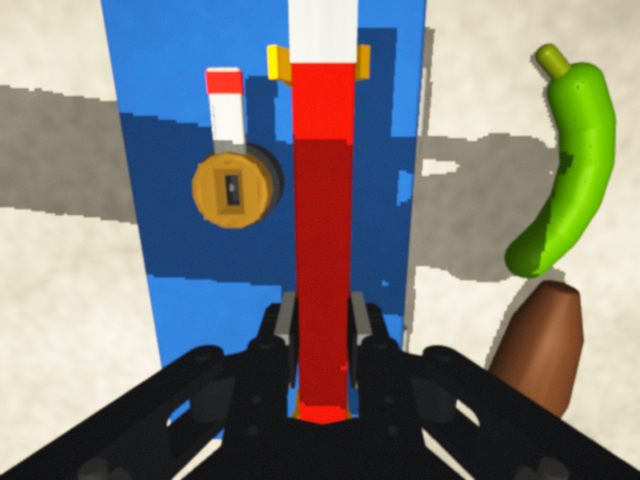

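View pics/s6.png

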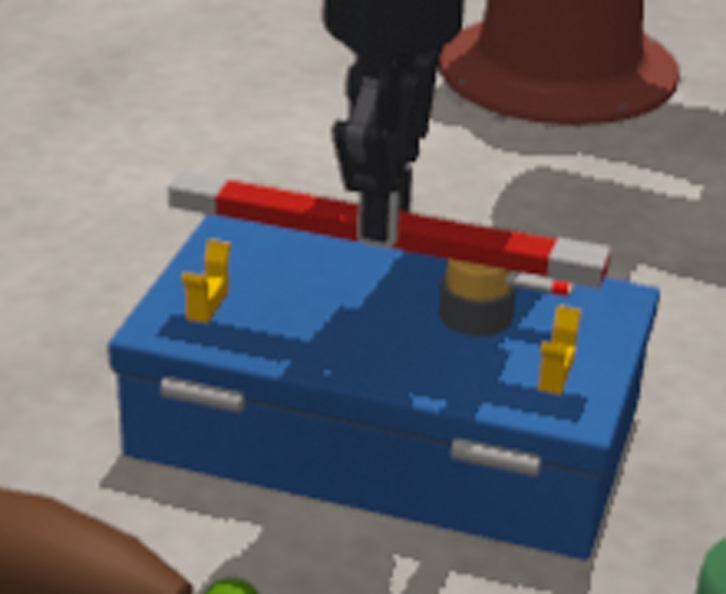

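```bash
python3 - <<'E'
from h import *
c=load("w6.npz");W=cloud(c);H=hsv(c);h,sa,v=H[...,0],H[...,1],H[...,2]
m=(h>16)&(h<30)&(sa>150)&(W[...,2]>118)&(W[...,2]<128)&(W[...,1]>95)
P=W[m];print(P.min(0),P.max(0))
L=P[P[:,0]<585];R=P[P[:,0]>595];print(np.percentile(L,[2,98],axis=0).round(1),np.percentile(R,[2,98],axis=0).round(1))
# lock top brass + keyhole
m=(W[...,2]>128)&(W[...,2]<136)&(W[...,0]<575)&(W[...,1]<100)&(W[...,1]>30)
P=W[m];r=cv2.minEnclosingCircle(P[:,:2].astype(np.float32));print("lock",r,len(P))
m=(W[...,0]<575)&(W[...,0]>520)&(h<6)&(sa>180)&(W[...,2]>115)
m&=(W[...,2]<135);P=W[m];print("tongue",P.mean(0))
cv2.imwrite("pics/w6c.png",cv2.resize(c["color"][40:250,180:390],None,fx=3,fy=3,interpolation=cv2.INTER_CUBIC))
hole=(v<60)&(abs(W[...,0]-545)<20)&(abs(W[...,1]-61)<20);ys,xs=np.where(hole);print(xs.mean(),ys.mean(),xs.min(),xs.max(),ys.min(),ys.max())
E
```

```text
[563.44073195 111.33801676 118.02242845] [611.29364416 125.73595748 126.71804364]
[[563.7 111.6 118.3]
 [571.5 125.2 125.7]] [[605.3 111.7 121.2]
 [611.  125.3 125.8]]
lock ((543.5411376953125, 66.9469223022461), 27.940824508666992) 4000
tongue [542.86632805 109.46748768 126.02494835]
257.64739884393066 171.9306358381503 226 282 143 206
```

View pics/w6c.png

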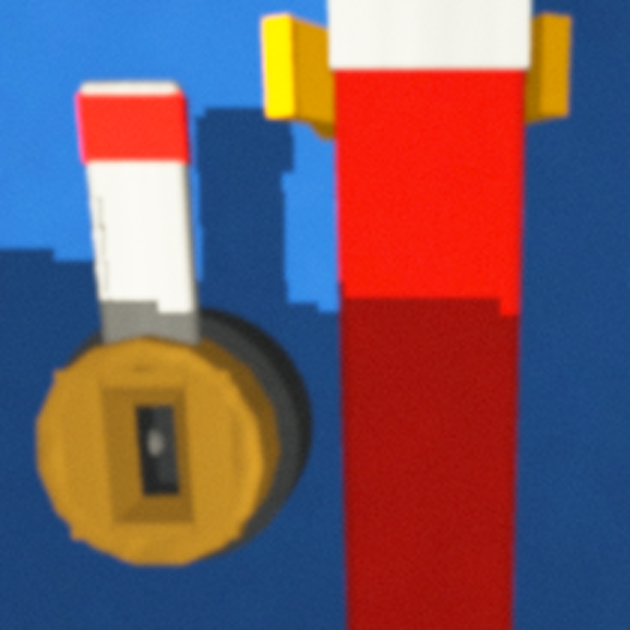

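```bash
python3 - <<'E'
from h import *
c=load("w6.npz")
def ray(u,v,z):
    d=c["pose"][:3,:3]@np.array([(u-c["cx"])/c["fx"],(v-c["cy"])/c["fy"],1]);o=c["pose"][:3,3];return (o+d*(z-o[2])/d[2]).round(1)
for u,v in((267,62),(277.5,62),(370,62),(280,80)): print(u,v,ray(u,v,124),ray(u,v,114))
# keyhole rim in px (crop/3+180,+40)
for nm,(x,y),z in(("rimL",(105,455),132),("rimR",(190,455),132),("top",(147,387),132),("bot",(150,523),132),("tip L",(78,95),126),("tipR",(186,95),126)): print(nm,ray(x/3+180,y/3+40,z))
pts=[(37,440),(278,440),(150,333),(158,565)]
for x,y in pts: print(ray(x/3+180,y/3+40,132))
print(c["pose"].round(2))
W=cloud(c)
for u in range(260,292,3): print(u,W[62,u].round(1),end=' ')
E
```

```text
267 62 [563.1 118.5 124. ] [561.7 120.2 114. ]
277.5 62 [568.1 118.5 124. ] [566.9 120.2 114. ]
370 62 [611.6 118.5 124. ] [612.8 120.1 114. ]
280 80 [569.  110.8 124. ] [567.9 112.  114. ]
rimL [535.5  58.6 132. ]
rimR [549.7  58.6 132. ]
top [543.4  69.8 132. ]
bot [542.1  47.  132. ]
tip L [534.6 114.1 126. ]
tipR [551.5 114.1 126. ]
[524.5  61.1 132. ]
[564.4  61.1 132. ]
[544.6  78.3 132. ]
[542.9  39.7 132. ]
[[ 1.0000e+00 -0.0000e+00 -0.0000e+00  5.8972e+02]
 [-0.0000e+00 -9.5000e-01 -3.0000e-01  8.7640e+01]
 [-0.0000e+00  3.0000e-01 -9.5000e-01  3.0883e+02]
 [ 0.0000e+00  0.0000e+00  0.0000e+00  1.0000e+00]]
260 [554.3 124.3  89.5] 263 [556.  124.2  89.9] 266 [557.7 124.2  90.1] 269 [563.9 118.8 122.4] 272 [565.4 118.6 123.4] 275 [566.9 118.5 124.1] 278 [568.3 118.5 124. ] 281 [569.4 119.  120.8] 284 [570.6 119.4 118.7] 287 [571.9 119.7 116.9] 290 [578.4 109.9 175.8]
```

Fork cheeks span x 563.1–611.6 in the wrist frame, centre about 587.5, and the bar is at 589.4. The keyhole reads (542.6, 58.5). I'll shift the bar about 1.8 mm toward −x and lower it.

Emit:
drive_tool:
  deltas: [-0.006,-0.007,0.05,0,0,0,-0.006,-0.007,0.12,0,0,0,-0.006,-0.007,0.16,0,0,0,-0.006,-0.007,0.18,0,0,0,-0.006,-0.007,0.18,0,0,0]

```text
t: 10.85
position: [588.6, 9.6, 96.5]
ee_rot: [[0.001, 1.0, -0.001], [1.0, -0.001, -0.0], [-0.0, -0.001, -1.0]]
wrist_force: [0.1, -1.0, -1.8]
gripper_width: 20.2
```

```bash
python3 - <<'E'
from h import *
from bench import optics
c=optics.camera("wrist");np.savez("w7.npz",**c)
s=optics.camera("side");s2=optics.camera("scene")
cv2.imwrite("pics/w7.png",np.vstack([cv2.resize(c["color"][20:200,180:420],(720,540),interpolation=cv2.INTER_CUBIC)]))
cv2.imwrite("pics/s7.png",np.hstack([cv2.resize(s["color"][200:300,290:400],None,fx=3.6,fy=3.6),cv2.resize(s2["color"][180:280,260:370],None,fx=3.6,fy=3.6)]))
W=cloud(c);H=hsv(c);h,sa,v=H[...,0],H[...,1],H[...,2]
m=((h<6)|(h>174))&(sa>150)&(W[...,2]>126)
for row in range(65,300,60):
    k=np.where(m[row]&(np.arange(640)>280))[0]
    if len(k): print(row,k[0],k[-1],W[row,k].mean(0).round(1))
plan((588.5,9.5,83),90)
E
```

```text
65 292 354 [588.3 107.4 132.1]
125 293 352 [588.1  88.1 132.1]
185 295 351 [588.3  66.9 132. ]
245 296 349 [588.1  43.5 132.2]
delta [-0.0, -0.0037, 0.0593, 0.0019, 0.0007, -0.0009] | t 11.0 p [589.4   9.5  97.8] yaw 89.97 wf [ 0.5 -0.5 -1.7] q [-0.11  0.06  1.79 -0.    1.29 -0.11] w 20.2
```

View pics/w7.png

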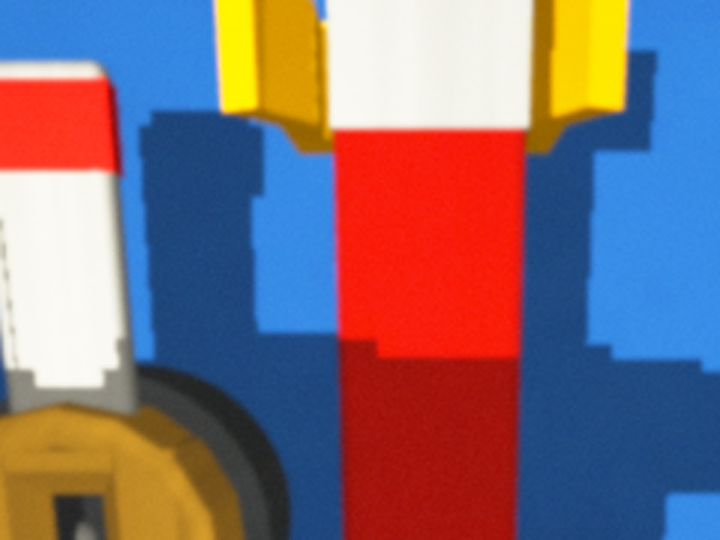

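View pics/s7.png

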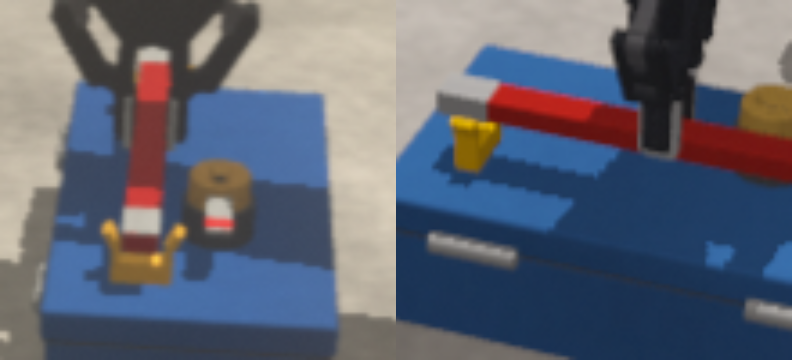

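The bar is between the cheeks with its underside at 118, about 1 mm to the +x side. I lower 14 mm more.

Emit:
drive_tool:
  deltas: [0,-0.003,0.02,0,0,0,0,-0.003,0.04,0,0,0,0,-0.003,0.055,0,0,0,0,-0.003,0.055,0,0,0]

```text
t: 11.5
position: [588.2, 9.6, 83.4]
ee_rot: [[0.001, 1.0, -0.0], [1.0, -0.001, -0.0], [-0.0, -0.0, -1.0]]
wrist_force: [-0.0, 0.0, -2.4]
gripper_width: 20.3
```

```bash
python3 - <<'E'
from h import *
from bench import optics
c=optics.camera("wrist");np.savez("w8.npz",**c)
W=cloud(c);H=hsv(c);h,sa,v=H[...,0],H[...,1],H[...,2]
m=((h<6)|(h>174))&(sa>150)&(W[...,2]>112)
for row in range(65,300,60):
    k=np.where(m[row]&(np.arange(640)>280))[0]
    if len(k): print(row,k[0],k[-1],W[row,k].mean(0).round(1))
plan((588.5,9.5,83),90)
E
```

```text
65 291 354 [587.7 107.3 118.9]
125 293 353 [587.8  88.1 118.8]
185 295 351 [587.9  66.8 118.9]
245 296 349 [587.7  43.4 118.9]
delta [-0.0001, 0.0002, 0.0028, 0.0006, 0.0005, -0.0009] | t 11.55 p [588.5   9.5  83.7] yaw 89.97 wf [-0.2  0.9 -2.6] q [-0.11  0.07  1.8  -0.    1.27 -0.11] w 20.1
```

Emit:
drive_tool:
  deltas: [0,0,0.004,0,0,0,0,0,0.004,0,0,0]

```text
t: 11.8
position: [588.5, 9.5, 82.7]
ee_rot: [[0.001, 1.0, 0.0], [1.0, -0.001, -0.0], [-0.0, 0.0, -1.0]]
wrist_force: [0.8, -0.4, -2.4]
gripper_width: 20.2
```

Emit:
drive_tool:
  deltas: [0,0,0,0,0,0,0,0,0,0,0,0,0,0,0,0,0,0,0,0,0,0,0,0]
  fingers: 0.1

```text
t: 12.3
position: [588.7, 9.5, 82.9]
ee_rot: [[0.001, 1.0, 0.001], [1.0, -0.001, -0.0], [-0.0, 0.001, -1.0]]
wrist_force: [-0.3, 0.4, 0.5]
gripper_width: 46.9
```

Emit:
drive_tool:
  deltas: [0,0,-0.05,0,0,0,0,0,-0.2,0,0,0,0,0,-0.4,0,0,0,0,0,-0.4,0,0,0]

```text
t: 12.8
position: [592.2, 9.2, 190.2]
ee_rot: [[0.0, 1.0, 0.012], [1.0, -0.0, -0.002], [-0.002, 0.012, -1.0]]
wrist_force: [0.6, 0.4, -0.2]
gripper_width: 46.7
```

```bash
python3 - <<'E'
from h import *
from bench import optics
c=optics.camera("wrist");np.savez("w9.npz",**c);cv2.imwrite("pics/w9.png",c["color"])
s=optics.camera("side");s2=optics.camera("scene");np.savez("s9.npz",**s2)
cv2.imwrite("pics/s9.png",np.hstack([cv2.resize(s["color"][200:320,290:400],None,fx=3.6,fy=3.6),cv2.resize(s2["color"][180:300,255:425],None,fx=2.5,fy=3.6)]))
W=cloud(c);H=hsv(c);h,sa,v=H[...,0],H[...,1],H[...,2]
m=((h<6)|(h>174))&(sa>150)&(W[...,2]>112)&(W[...,0]>565)
P=W[m];print(len(P),cv2.minAreaRect(P[:,:2].astype(np.float32)),np.percentile(P[:,2],[3,50,97]))
def ray(u,v,z):
    d=c["pose"][:3,:3]@np.array([(u-c["cx"])/c["fx"],(v-c["cy"])/c["fy"],1]);o=c["pose"][:3,3];return (o+d*(z-o[2])/d[2]).round(1)
plan((477,318,220),3)
E
```

```text
7972 ((587.913818359375, 8.792854309082031), (197.8870849609375, 21.1944580078125), 89.85639953613281) [116.71435514 117.91970748 119.1669408 ]
delta [1.2334, -0.4456, -0.1495, 0.001, -0.0, 2.8991] | t 12.95 p [588.3   9.6 182.8] yaw 89.97 wf [ 0.2 -0.3 -0.5] q [-0.11 -0.02  1.72 -0.    1.44 -0.11] w 47.3
```

View pics/w9.png

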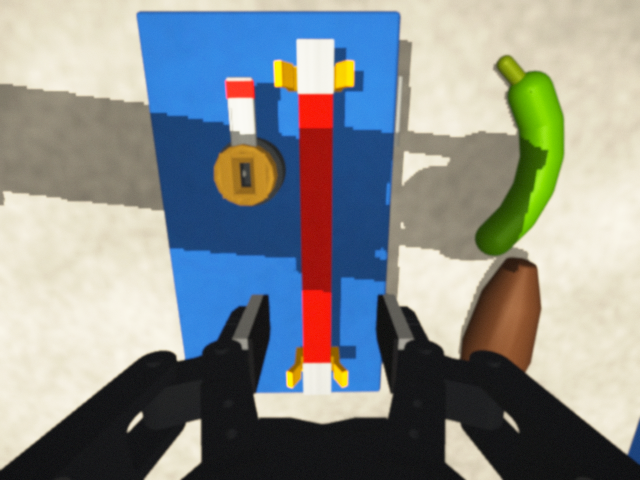

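View pics/s9.png

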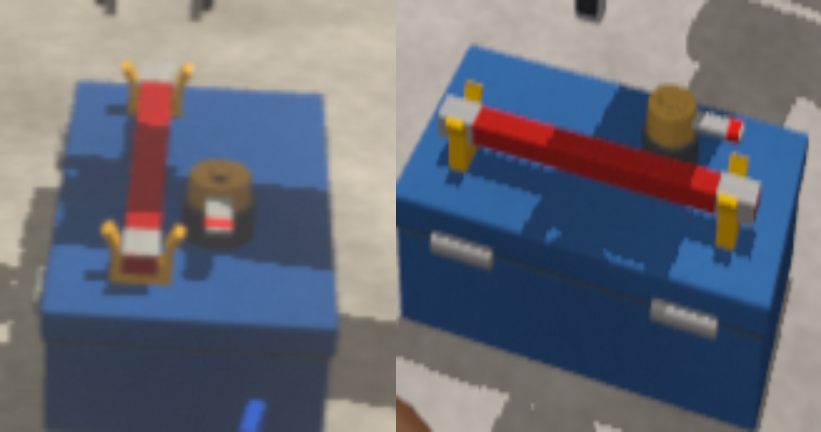

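The bar is seated in both forks: wrist view shows it at columns 300–332 between the cheeks, top at 117.9, centre (587.9, 8.8). I move on to the key.

Emit:
drive_tool:
  deltas: [0.2,-0.08,-0.05,0,0,0.25,0.4,-0.16,-0.08,0,0,0.5,0.6,-0.24,-0.1,0,0,0.75,0.8,-0.3,-0.1,0,0,1,1,-0.38,-0.1,0,0,1,1,-0.38,-0.1,0,0,1]

```text
t: 13.7
position: [491.0, 261.9, 205.6]
ee_rot: [[0.496, 0.868, -0.003], [0.868, -0.496, -0.001], [-0.003, -0.002, -1.0]]
wrist_force: [-0.7, -0.8, 0.1]
gripper_width: 46.9
```

```bash
python3 -c "
from h import *
plan((477,318,190),3)"
```

```text
delta [0.1672, -0.1595, 0.0623, -0.0015, 0.0066, 1.9089] | t 13.7 p [491.  261.9 205.6] yaw 60.27 wf [-0.7 -0.8  0.1] q [ 0.36 -0.11  1.77  0.    1.48  0.88] w 46.9
```

Emit:
drive_tool:
  deltas: [0.08,-0.08,0.03,0,0,0.33,0.167,-0.16,0.06,0,0,0.66,0.167,-0.16,0.06,0,0,1,0.167,-0.16,0.06,0,0,1]

```text
t: 14.2
position: [476.6, 317.0, 189.0]
ee_rot: [[0.863, 0.505, -0.005], [0.505, -0.863, -0.003], [-0.006, -0.0, -1.0]]
wrist_force: [0.1, 0.4, -0.4]
gripper_width: 47.2
```

```bash
python3 -c "
from h import *
plan((477,318,190),3)"
```

```text
delta [0.0033, -0.0028, -0.0041, 0.002, 0.0116, 0.9118] | t 14.2 p [476.6 317.  189. ] yaw 30.35 wf [ 0.1  0.4 -0.4] q [ 0.46 -0.06  1.75 -0.    1.45  1.5 ] w 47.2
```

Emit:
drive_tool:
  deltas: [0,0,0,0,0.01,0.35,0,0,0,0,0.01,0.7,0,0,0,0,0.01,0.91,0,0,0,0,0.01,0.91]

```text
t: 14.7
position: [476.9, 316.0, 188.5]
ee_rot: [[0.998, 0.056, -0.001], [0.056, -0.998, -0.002], [-0.001, 0.002, -1.0]]
wrist_force: [0.2, 0.2, -0.5]
gripper_width: 47.1
```

```bash
python3 - <<'E'
from h import *
from bench import optics
c=optics.camera("wrist");np.savez("w10.npz",**c);cv2.imwrite("pics/w10.png",c["color"])
W=cloud(c);H=hsv(c);h,sa,v=H[...,0],H[...,1],H[...,2]
m=(h>4)&(h<20)&(sa>200)&(W[...,2]>100)&(W[...,2]<114)
P=W[m];R=cv2.minAreaRect(P[:,:2].astype(np.float32));print(len(P),R,np.median(P[:,2]))
d=P[:,:2]-P[:,:2].mean(0);vt=np.linalg.svd(d,full_matrices=False)[2];print(P[:,:2].mean(0),np.degrees(np.arctan2(vt[0,1],vt[0,0])))
plan((477,318,150),3)
E
```

```text
558 ((530.7256469726562, 223.28553771972656), (32.66617965698242, 243.28720092773438), 29.906999588012695) 107.79325244037524
[485.38500258 301.06979739] 119.22042324583495
delta [0.0013, -0.0077, 0.154, 0.0032, 0.0023, 0.0068] | t 14.75 p [476.8 316.1 188.5] yaw 3.2 wf [0.2 0.2 0.4] q [ 0.46 -0.06  1.75 -0.    1.45  1.97] w 47.2
```

View pics/w10.png

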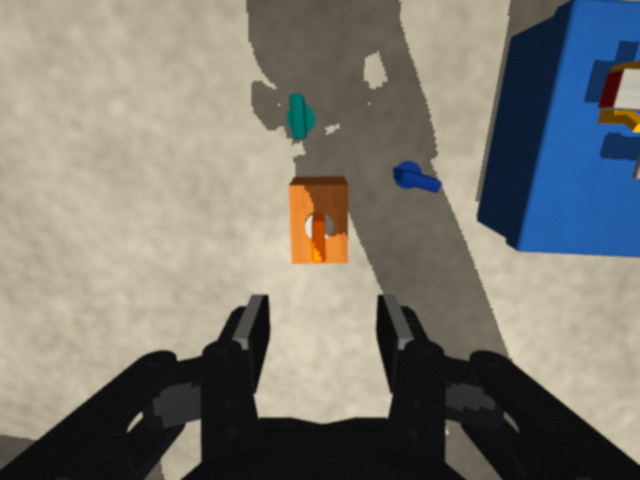

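Orange head is at (319, 240) in the block, with turquoise at (300,117) and blue at (415,177). The jaws are aligned with the orange head.

```bash
python3 - <<'E'
from h import *
c=load("w10.npz");W=cloud(c);H=hsv(c);h,sa,v=H[...,0],H[...,1],H[...,2]
a=np.s_[195:275,300:340]
Z=W[...,2]
m=np.zeros((480,640),bool);m[a]=(Z[a]>104)&(Z[a]<112)
P=W[m];R=cv2.minAreaRect(P[:,:2].astype(np.float32));print(len(P),R,np.median(P[:,2]))
d=P[:,:2]-P[:,:2].mean(0);vt=np.linalg.svd(d,full_matrices=False)[2];print(P[:,:2].mean(0),np.degrees(np.arctan2(vt[0,1],vt[0,0])))
b=np.zeros((480,640),bool);b[170:275,280:360]=abs(Z[170:275,280:360]-60)<3
P=W[b];print("block",cv2.minAreaRect(P[:,:2].astype(np.float32)))
cv2.imwrite("pics/w10c.png",cv2.resize(c["color"][165:285,270:370],None,fx=5,fy=5,interpolation=cv2.INTER_CUBIC))
E
```

```text
547 ((474.453125, 319.5849609375), (32.416202545166016, 9.549295425415039), 3.255201578140259) 107.78666746520238
[475.61083944 319.37442309] -176.20600860826397
block ((474.1162414550781, 319.55255126953125), (70.85708618164062, 49.86561584472656), 4.270585536956787)
```

View pics/w10c.png

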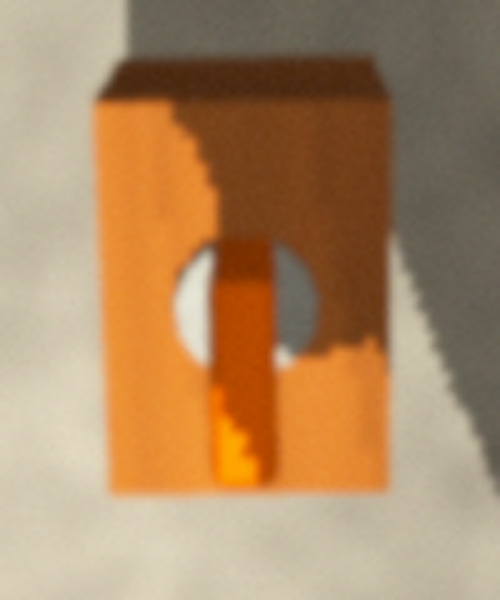

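```bash
python3 -c "
from h import *
plan((474.8,319.5,50),3.8)"
```

```text
delta [-0.0067, -0.0148, 0.554, 0.0032, 0.0023, -0.0199] | t 14.75 p [476.8 316.1 188.5] yaw 3.2 wf [0.2 0.2 0.4] q [ 0.46 -0.06  1.75 -0.    1.45  1.97] w 47.2
```

Emit:
drive_tool:
  deltas: [-0.007,-0.015,0.1,0.003,0.002,-0.02,-0.007,-0.015,0.25,0.003,0.002,-0.02,-0.007,-0.015,0.32,0.003,0.002,-0.02,-0.007,-0.015,0.32,0.003,0.002,-0.02]

```text
t: 15.25
position: [473.9, 318.9, 106.9]
ee_rot: [[0.998, 0.067, -0.003], [0.067, -0.998, -0.002], [-0.003, 0.001, -1.0]]
wrist_force: [-0.3, 0.7, 0.3]
gripper_width: 46.7
```

```bash
python3 - <<'E'
from h import *
from bench import optics
c=optics.camera("wrist");np.savez("w11.npz",**c);cv2.imwrite("pics/w11.png",c["color"])
W=cloud(c)
Z=W[...,2];m=(Z>104)&(Z<112)&(abs(W[...,0]-475)<25)&(abs(W[...,1]-319)<15)
P=W[m];print(len(P),cv2.minAreaRect(P[:,:2].astype(np.float32)),np.median(P[:,2]))
plan((474.8,319.5,50),3.8)
E
```

```text
1119 ((474.7527770996094, 319.1080017089844), (31.9708194732666, 9.882634162902832), 3.428086757659912) 107.7244763830183
delta [-0.0002, -0.0001, 0.2345, 0.0004, 0.001, 0.0014] | t 15.3 p [474.9 319.5 108.6] yaw 3.84 wf [0.9 0.2 1. ] q [ 0.46  0.01  1.82 -0.    1.31  1.97] w 46.8
```

View pics/w11.png

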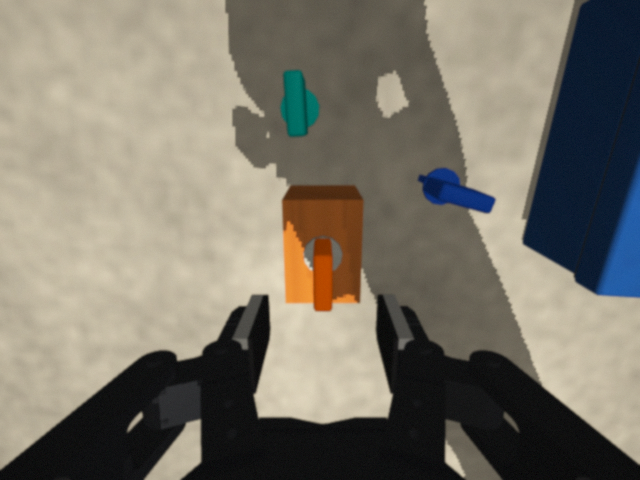

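Key is centred between the pads (column 322). Descend and grip.

Emit:
drive_tool:
  deltas: [0,0,0.08,0,0,0,0,0,0.16,0,0,0,0,0,0.21,0,0,0,0,0,0.23,0,0,0,0,0,0.23,0,0,0]

```text
t: 15.92
position: [474.7, 319.4, 50.7]
ee_rot: [[0.998, 0.067, -0.001], [0.067, -0.998, -0.001], [-0.001, 0.001, -1.0]]
wrist_force: [-0.5, -0.4, 0.3]
gripper_width: 46.8
```

Emit:
drive_tool:
  deltas: [0,0,0,0,0,0,0,0,0,0,0,0,0,0,0,0,0,0,0,0,0,0,0,0,0,0,0,0,0,0]
  fingers: -1
  grip_force: 80

```text
t: 16.55
position: [475.2, 319.7, 51.5]
ee_rot: [[0.998, 0.067, 0.0], [0.067, -0.998, 0.0], [0.0, -0.0, -1.0]]
wrist_force: [0.9, -0.8, 3.7]
gripper_width: 9.2
```

Emit:
drive_tool:
  deltas: [0,0,-0.05,0,0,0,0,0,-0.15,0,0,0,0,0,-0.3,0,0,0,0,0,-0.5,0,0,0,0,0,-0.6,0,0,0,0,0,-0.6,0,0,0]

```text
t: 17.3
position: [476.5, 320.4, 204.6]
ee_rot: [[0.998, 0.067, 0.005], [0.067, -0.998, 0.002], [0.005, -0.002, -1.0]]
wrist_force: [0.3, 0.8, -1.2]
gripper_width: 8.9
```

```bash
python3 - <<'E'
from h import *
from bench import optics
c=optics.camera("wrist");np.savez("w12.npz",**c);cv2.imwrite("pics/w12.png",c["color"])
s=optics.camera("side");np.savez("sd12.npz",**s);s2=optics.camera("scene");np.savez("sc12.npz",**s2)
cv2.imwrite("pics/s12.png",np.hstack([cv2.resize(s["color"][240:370,340:440],(400,520)),cv2.resize(s2["color"][150:280,450:550],(400,520))]))
plan((543,59,180),90)
E
```

```text
delta [0.2051, 1.0566, 0.0782, -0.0024, 0.0065, -2.8718] | t 17.45 p [474.2 319.2 199.4] yaw 3.85 wf [ 0.3  0.3 -1.5] q [ 0.46 -0.07  1.74 -0.    1.47  1.97] w 8.6
```

View pics/w12.png

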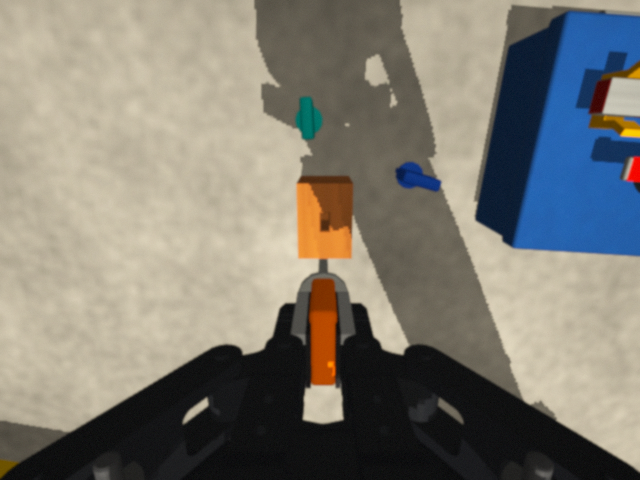

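View pics/s12.png

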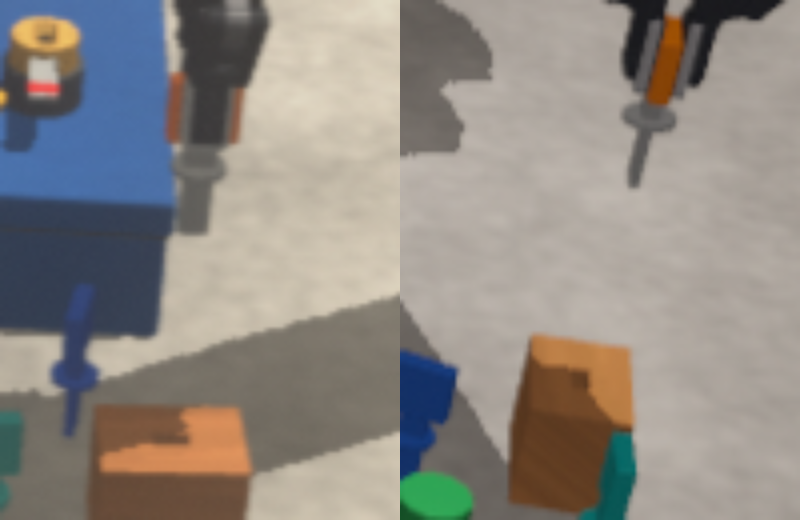

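The key is held straight in the grip (blade and shoulder visible below the pads), and the tip is at about reported z − 25. I carry it to the lock.

Emit:
drive_tool:
  deltas: [0.04,0.2,0,0,0,-0.25,0.08,0.4,0,0,0,-0.5,0.12,0.6,0,0,0,-0.75,0.16,0.8,0,0,0,-1,0.2,1,0,0,0,-1,0.2,1,0,0,0,-1]

```text
t: 18.2
position: [540.2, 70.3, 197.1]
ee_rot: [[0.833, 0.553, -0.007], [0.553, -0.833, -0.002], [-0.007, -0.002, -1.0]]
wrist_force: [-1.1, 0.4, -1.0]
gripper_width: 8.8
```

```bash
python3 -c "
from h import *
plan((543,59,190),90)"
```

```text
delta [-0.0153, 0.0438, 0.0282, -0.0104, 0.0099, -1.8813] | t 18.2 p [540.2  70.3 197.1] yaw 33.56 wf [-1.1  0.4 -1. ] q [-0.01 -0.13  1.8  -0.    1.47  0.98] w 8.8
```

Emit:
drive_tool:
  deltas: [-0.015,0.044,0,0,0,-0.3,-0.015,0.044,0,0,0,-0.6,-0.015,0.044,0,0,0,-0.9,-0.015,0.044,0,0,0,-0.95,-0.015,0.044,0,0,0,-0.95]

```text
t: 18.82
position: [542.6, 59.7, 196.1]
ee_rot: [[0.469, 0.883, -0.009], [0.883, -0.469, -0.002], [-0.005, -0.007, -1.0]]
wrist_force: [0.2, 0.5, -0.6]
gripper_width: 8.9
```

```bash
python3 -c "
from h import *
plan((543,59,190),90)"
```

```text
delta [-0.0015, 0.003, 0.0243, -0.0154, 0.0071, -0.9333] | t 18.82 p [542.6  59.7 196.1] yaw 62.0 wf [ 0.2  0.5 -0.6] q [-0.03 -0.12  1.8  -0.    1.47  0.46] w 8.9
```

Emit:
drive_tool:
  deltas: [-0.001,0.003,0,-0.015,0.007,-0.3,-0.001,0.003,0,-0.015,0.007,-0.6,-0.001,0.003,0,-0.015,0.007,-0.93,-0.001,0.003,0,-0.015,0.007,-0.93,-0.001,0.003,0,-0.015,0.007,-0.93]

```text
t: 19.45
position: [543.0, 59.3, 195.9]
ee_rot: [[0.004, 1.0, -0.0], [1.0, -0.004, 0.0], [0.0, -0.0, -1.0]]
wrist_force: [-0.2, 0.4, -0.5]
gripper_width: 8.8
```

```bash
python3 - <<'E'
from h import *
from bench import optics
c=optics.camera("wrist");np.savez("w13.npz",**c);cv2.imwrite("pics/w13.png",c["color"])
s=optics.camera("side");np.savez("sd13.npz",**s);s2=optics.camera("scene");np.savez("sc13.npz",**s2)
cv2.imwrite("pics/s13.png",np.hstack([cv2.resize(s["color"][190:290,310:390],(400,500),interpolation=cv2.INTER_CUBIC),cv2.resize(s2["color"][150:250,325:405],(400,500),interpolation=cv2.INTER_CUBIC)]))
plan((543,59,190),90)
for n,c in(("side",s),("scene",s2)):
  W=cloud(c);H=hsv(c);h,sa,v=H[...,0],H[...,1],H[...,2]
  near=(abs(W[...,0]-543)<40)&(abs(W[...,1]-59)<40)
  print(n,"lock top px");m=near&(h>12)&(h<30)&(sa>90)&(W[...,2]>105)&(W[...,2]<137);ys,xs=np.where(m);print(xs.min(),xs.max(),ys.min(),ys.max())
  m=near&(W[...,2]>160)&(W[...,2]<204)&(sa<60);P=W[m];print("blade",len(P),np.nanpercentile(P,[2,50,98],axis=0).round(1).tolist() if len(P) else '')
E
```

```text
delta [-0.0008, -0.0003, 0.0243, -0.0004, 0.0, -0.0058] | t 19.6 p [543.1  59.2 196.1] yaw 89.83 wf [ 0.1  0.3 -0.5] q [-0.03 -0.13  1.81 -0.    1.47 -0.02] w 8.6
side lock top px
343 358 245 257
blade 24 [[536.7, 61.8, 174.1], [542.9, 64.9, 194.0], [548.3, 69.3, 203.8]]
scene lock top px
355 374 204 220
blade 100 [[539.8, 52.9, 173.3], [544.6, 60.0, 186.7], [547.8, 66.4, 200.1]]
```

View pics/w13.png

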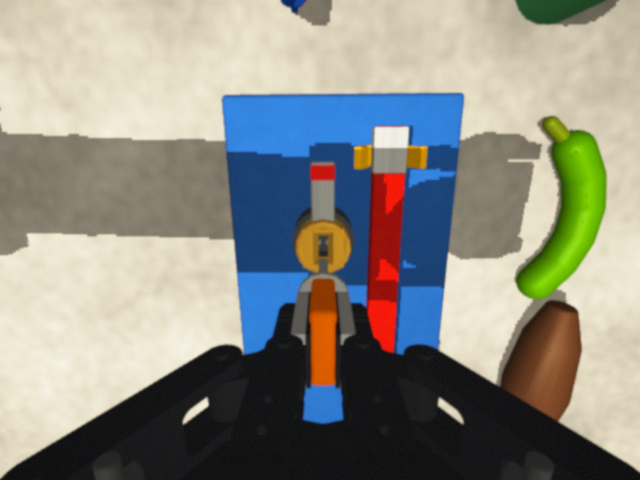

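View pics/s13.png

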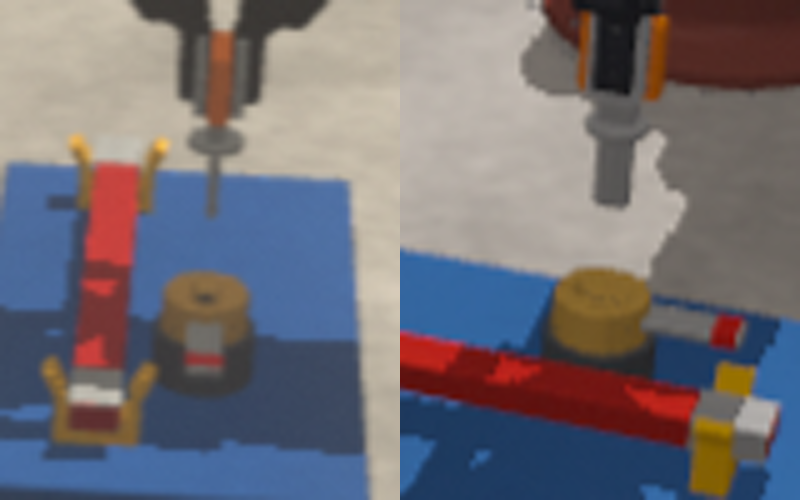

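```bash
python3 - <<'E'
from h import *
def ray(c,u,v,z):
    d=c["pose"][:3,:3]@np.array([(u-c["cx"])/c["fx"],(v-c["cy"])/c["fy"],1]);o=c["pose"][:3,3];return (o+d*(z-o[2])/d[2]).round(1)
w=load("w13.npz");s=load("sd13.npz");k=load("sc13.npz")
print("scene tip",ray(k,367.6,191,171),"lock",ray(k,365.4,209,132))
print("side tip",ray(s,352.2,233,171),"lock",ray(s,351.4,249.2,132))
def big(c,r0,r1,c0,c1,n): cv2.imwrite(n,cv2.resize(c["color"][r0:r1,c0:c1],None,fx=8,fy=8,interpolation=cv2.INTER_CUBIC))
big(w,210,280,285,365,"pics/w13c.png");big(k,180,240,340,400,"pics/k13c.png");big(s,225,275,330,380,"pics/sd13c.png")
E
```

```text
scene tip [544.1  62.1 171. ] lock [548.1  61.4 132. ]
side tip [541.7  63.9 171. ] lock [541.2  66.8 132. ]
```

View pics/w13c.png

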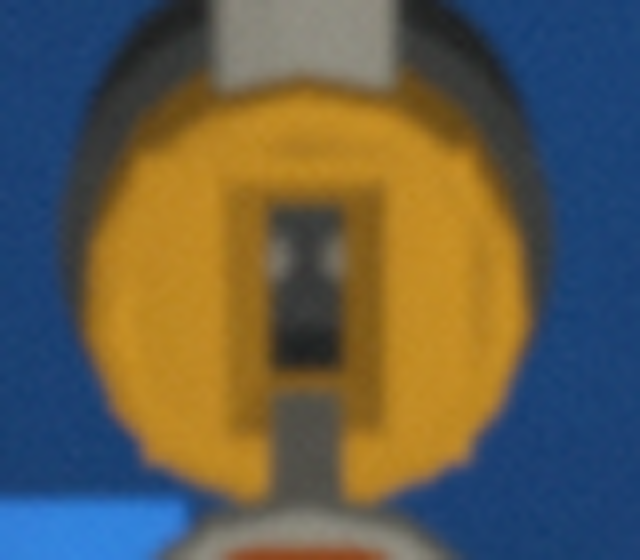

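View pics/k13c.png

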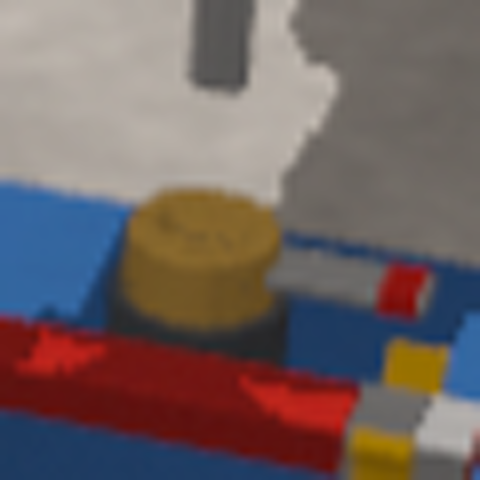

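View pics/sd13c.png

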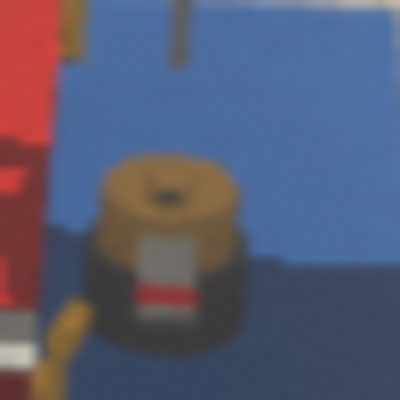

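```bash
python3 - <<'E'
from h import *
def ray(c,u,v,z):
    d=c["pose"][:3,:3]@np.array([(u-c["cx"])/c["fx"],(v-c["cy"])/c["fy"],1]);o=c["pose"][:3,3];return (o+d*(z-o[2])/d[2]).round(1)
w=load("w13.npz");s=load("sd13.npz");k=load("sc13.npz")
print("wrist keyhole",ray(w,323,248.3,132),"rim",ray(w,323,210+183/8,132),ray(w,323,210+430/8,132))
for z in(168,171,174):print("wrist blade far edge",ray(w,323.6,259.4,z))
print("tongue tip end", ray(w,323,164,126))
for z in (171,): print("scene tip",ray(k,367.5,190.8,z),"lock",ray(k,365.3,207.7,132));print("side tip",ray(s,352.2,233,z),"lock",ray(s,351.2,248.5,132))
# expected pixel of points
for c in(s,k):
  print([np.round(proj(c,p),1) for p in((543.1,59.2,171),(543,59,132),(545,61,132))])
for c in (w,): print([np.round(proj(c,p),1) for p in((543.1,66.2,171),(543.1,52,171),(543,59,132))])
E
```

```text
wrist keyhole [542.7  58.7 132. ] rim [542.7  69.7 132. ] [542.6  47.3 132. ]
wrist blade far edge [543.   63.8 168. ]
wrist blade far edge [543.   64.9 171. ]
wrist blade far edge [543.  66. 174.]
tongue tip end [542.9 115.  126. ]
scene tip [543.4  61.7 171. ] lock [543.5  60.  132. ]
side tip [541.7  63.9 171. ] lock [541.7  63.7 132. ]
[array([351.6, 232. ]), array([350.6, 247.4]), array([349.7, 247.8])]
[array([366.3, 190.5]), array([364.9, 207.5]), array([365.6, 208.2])]
[array([323.7, 257.2]), array([323.8, 279.9]), array([323.4, 247.8])]
```

The views agree on the x alignment (wrist 543.0 vs 542.7). Along y the key is within about 1 mm, which the ±3–4 mm flare can take. I lower it into the mouth.

Emit:
drive_tool:
  deltas: [0,-0.001,0.05,0,0,0,0,-0.001,0.1,0,0,0,0,-0.001,0.14,0,0,0,0,-0.001,0.16,0,0,0,0,-0.001,0.17,0,0,0,0,-0.001,0.17,0,0,0]

```text
t: 20.35
position: [542.9, 59.2, 153.6]
ee_rot: [[0.003, 1.0, -0.0], [1.0, -0.003, -0.0], [-0.0, -0.0, -1.0]]
wrist_force: [0.2, -0.3, -0.6]
gripper_width: 8.9
```

```bash
python3 - <<'E'
from h import *
from bench import optics
c=optics.camera("wrist");s=optics.camera("side");k=optics.camera("scene")
np.savez("w14.npz",**c)
f=lambda c,a:cv2.resize(c["color"][a],(266,320),interpolation=cv2.INTER_CUBIC)
cv2.imwrite("pics/c14.png",np.hstack([f(c,np.s_[180:300,273:373]),f(s,np.s_[200:272,320:380]),f(k,np.s_[170:242,335:395])]))
plan((543,59,150),90)
E
```

```text
delta [-0.0007, -0.0005, 0.0162, 0.0012, 0.0001, -0.0059] | t 20.5 p [543.1  59.2 154.1] yaw 89.82 wf [ 0.   0.2 -1.2] q [-0.03 -0.1   1.85 -0.    1.39 -0.02] w 8.9
```

View pics/c14.png

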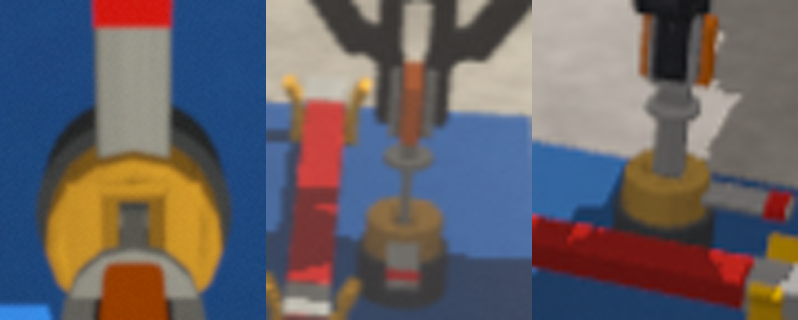

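Tip is entering the mouth, centred in all three views. I continue down and watch the forces.

Emit:
drive_tool:
  deltas: [0,0,0.015,0,0,0,0,0,0.03,0,0,0,0,0,0.045,0,0,0,0,0,0.045,0,0,0]

```text
t: 21.0
position: [542.9, 59.2, 142.3]
ee_rot: [[0.003, 1.0, -0.0], [1.0, -0.003, -0.0], [-0.0, -0.0, -1.0]]
wrist_force: [0.1, -0.3, -1.6]
gripper_width: 8.6
```

```bash
python3 -c "
from h import *
plan((543,59,123),90)"
```

```text
delta [-0.0007, 0.0005, 0.0771, -0.0002, 0.0, -0.0059] | t 21.0 p [542.9  59.2 142.3] yaw 89.82 wf [ 0.1 -0.3 -1.6] q [-0.03 -0.09  1.86 -0.    1.37 -0.02] w 8.6
```

Emit:
drive_tool:
  deltas: [0,0,0.015,0,0,0.06,0,0,0.028,0,0,-0.06,0,0,0.04,0,0,0.06,0,0,0.05,0,0,-0.06,0,0,0.05,0,0,0]

```text
t: 21.62
position: [543.4, 58.8, 130.5]
ee_rot: [[0.006, 1.0, 0.001], [1.0, -0.006, -0.001], [-0.001, 0.001, -1.0]]
wrist_force: [-0.0, -0.9, 2.6]
gripper_width: 8.5
```

```bash
python3 -c "
from h import *
plan((543,59,123),90)"
```

```text
delta [0.0007, -0.0015, 0.03, 0.0021, 0.0017, -0.011] | t 21.62 p [543.4  58.8 130.5] yaw 89.67 wf [-0.  -0.9  2.6] q [-0.03 -0.08  1.87 -0.    1.35 -0.02] w 8.5
```

Past the first pins, now at about 26 mm depth. I push on through the second pair with a little rocking.

Emit:
drive_tool:
  deltas: [0,0,0.02,0,0,0.06,0,0,0.03,0,0,-0.06,0,0,0.04,0,0,0.06,0,0,0.045,0,0,-0.06,0,0,0.045,0,0,0]

```text
t: 22.25
position: [543.9, 58.8, 123.3]
ee_rot: [[0.008, 1.0, 0.002], [1.0, -0.008, -0.001], [-0.001, 0.002, -1.0]]
wrist_force: [-7.5, -0.2, 18.8]
gripper_width: 8.8
```

```bash
python3 - <<'E'
from h import *
from bench import optics
plan((543,59,123),90)
c=optics.camera("wrist");s=optics.camera("side");k=optics.camera("scene")
np.savez("w15.npz",**c)
f=lambda c,a:cv2.resize(c["color"][a],(266,320),interpolation=cv2.INTER_CUBIC)
cv2.imwrite("pics/c15.png",np.hstack([f(c,np.s_[180:300,273:373]),f(s,np.s_[200:272,320:380]),f(k,np.s_[170:242,335:395])]))
E
```

```text
delta [0.0008, -0.0036, 0.0011, 0.003, 0.0024, -0.0159] | t 22.25 p [543.9  58.8 123.3] yaw 89.52 wf [-7.5 -0.2 18.8] q [-0.03 -0.07  1.87 -0.    1.33 -0.02] w 8.8
```

View pics/c15.png

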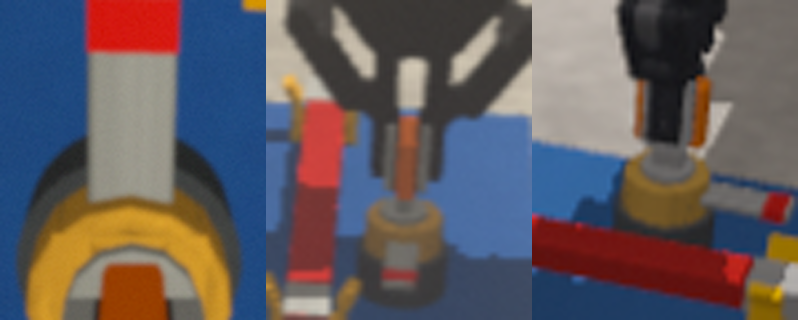

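```bash
python3 - <<'E'
from h import *
c=load("w15.npz");W=cloud(c);H=hsv(c)
for v in range(250,302,4): print(v,[W[v,u].round(1).tolist()+[int(H[v,u,1])] for u in(303,307,323,339)])
E
```

```text
250 [[533.2, 75.5, 114.0, 112], [535.8, 79.1, 124.6, 28], [543.7, 79.4, 125.7, 23], [552.2, 74.9, 112.9, 90]]
254 [[533.5, 75.2, 119.6, 197], [535.8, 77.3, 125.6, 42], [543.7, 77.5, 126.4, 147], [551.9, 75.2, 120.0, 175]]
258 [[533.9, 75.7, 127.0, 201], [536.0, 76.7, 129.8, 197], [543.7, 77.1, 131.1, 205], [551.6, 75.3, 126.2, 194]]
262 [[534.1, 75.2, 131.3, 209], [536.0, 75.1, 131.0, 202], [543.7, 75.7, 132.6, 205], [551.3, 75.3, 131.8, 203]]
266 [[534.0, 73.1, 131.2, 205], [536.0, 73.5, 132.1, 207], [543.7, 73.1, 131.3, 200], [551.3, 73.6, 132.7, 204]]
270 [[534.0, 71.3, 131.8, 207], [535.9, 71.1, 131.4, 204], [543.6, 71.5, 132.5, 182], [551.3, 71.4, 132.4, 205]]
274 [[533.9, 69.0, 131.2, 208], [535.8, 68.8, 130.9, 199], [543.6, 70.6, 135.3, 25], [551.3, 69.3, 132.3, 206]]
278 [[533.9, 67.2, 132.0, 195], [535.9, 68.0, 133.7, 45], [543.6, 68.6, 135.3, 84], [551.3, 67.7, 133.6, 115]]
282 [[534.1, 66.7, 135.6, 36], [536.0, 66.8, 135.9, 24], [543.6, 74.7, 153.9, 255], [551.3, 66.1, 134.6, 22]]
286 [[534.0, 64.4, 135.1, 24], [535.9, 64.5, 135.4, 22], [543.6, 74.6, 157.6, 255], [551.3, 64.2, 135.0, 26]]
290 [[533.9, 62.4, 135.3, 23], [535.8, 62.0, 134.4, 23], [543.6, 74.5, 161.3, 255], [551.2, 62.6, 136.1, 24]]
294 [[535.1, 69.7, 154.9, 23], [536.7, 69.1, 153.6, 17], [543.6, 74.3, 164.5, 255], [nan, nan, nan, 18]]
298 [[535.3, 69.7, 158.6, 18], [536.9, 69.4, 157.9, 17], [543.6, 74.5, 168.4, 255], [550.1, 69.5, 158.4, 19]]
```

Shoulder top reads about 135.3 and the lock face about 131.8, so the shoulder is seated with roughly 19 N of push. Key is home. Now I turn clockwise in parts.

Emit:
drive_tool:
  deltas: [0,-0.0025,0.002,0,0,0.2,0,-0.0025,0.002,0,0,0.45,0,-0.0025,0.002,0,0,0.7,0,-0.0025,0.002,0,0,0.95,0,-0.0025,0.002,0,0,1,0,-0.0025,0.002,0,0,1]

```text
t: 23.15
position: [543.4, 58.6, 123.5]
ee_rot: [[0.507, 0.862, 0.002], [0.862, -0.507, -0.002], [-0.001, 0.002, -1.0]]
wrist_force: [-1.7, -0.7, 5.6]
gripper_width: 8.9
```

```bash
python3 - <<'E'
from h import *
from bench import r
plan((543.3,59,122.5),30);print(r.get_obs()["moment"])
E
```

```text
delta [0.0012, -0.0011, 0.0039, 0.0048, -0.0001, 0.9852] | t 23.15 p [543.4  58.6 123.5] yaw 59.56 wf [-1.7 -0.7  5.6] q [-0.03 -0.07  1.88 -0.    1.33  0.5 ] w 8.9
[-0.29289782  0.55564402  0.03585042]
```

Emit:
drive_tool:
  deltas: [0,0,0.003,0.003,0,0.25,0,0,0.003,0.003,0,0.5,0,0,0.003,0.003,0,0.75,0,0,0.003,0.003,0,1,0,0,0.003,0.003,0,1,0,0,0.003,0.003,0,1]

```text
t: 23.9
position: [543.4, 58.5, 123.5]
ee_rot: [[0.87, 0.494, 0.001], [0.494, -0.87, -0.001], [0.0, 0.001, -1.0]]
wrist_force: [-3.4, 0.6, 5.4]
gripper_width: 8.9
```

```bash
python3 - <<'E'
from h import *
from bench import r,optics
plan((543.3,59,122.5),0);print(r.get_obs()["moment"])
c=optics.camera("wrist");cv2.imwrite("pics/w16.png",c["color"])
E
```

```text
delta [0.0005, -0.002, 0.0039, 0.0019, -0.0006, 0.9858] | t 23.9 p [543.4  58.5 123.5] yaw 29.58 wf [-3.4  0.6  5.4] q [-0.03 -0.07  1.87 -0.    1.34  1.03] w 8.9
[-0.23326889  0.62488782  0.0055539 ]
```

View pics/w16.png

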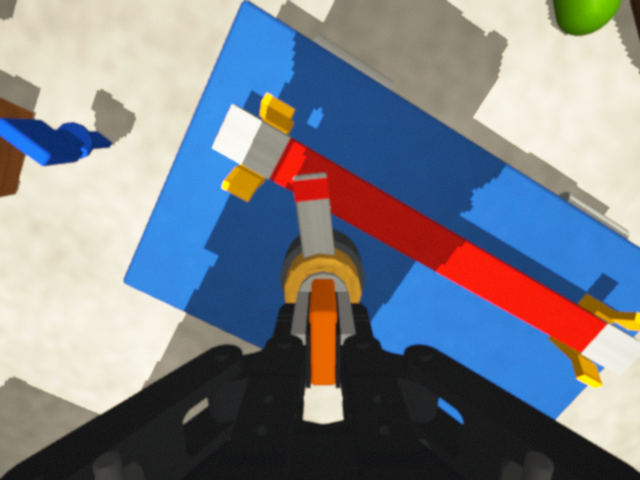

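Tongue (312,190) turns with the key, trailing about 5° because of the play, and passes over the bar. I continue.

Emit:
drive_tool:
  deltas: [0,-0.002,0.003,0,0,0.25,0,-0.002,0.003,0,0,0.5,0,-0.002,0.003,0,0,0.75,0,-0.002,0.003,0,0,0.98,0,-0.002,0.003,0,0,0.98,0,-0.002,0.003,0,0,0.98]

```text
t: 24.7
position: [543.3, 58.6, 123.4]
ee_rot: [[1.0, 0.003, 0.001], [0.003, -1.0, -0.002], [0.001, 0.002, -1.0]]
wrist_force: [-2.4, -2.9, 6.1]
gripper_width: 8.7
```

```bash
python3 - <<'E'
from h import *
from bench import r,optics
plan((543.3,59,122.5),-4);print(r.get_obs()["moment"])
c=optics.camera("wrist");cv2.imwrite("pics/w17.png",c["color"]);np.savez("w17.npz",**c)
E
```

```text
delta [-0.0, -0.0018, 0.0038, 0.0033, -0.0014, 0.14] | t 24.7 p [543.3  58.6 123.4] yaw 0.2 wf [-2.4 -2.9  6.1] q [-0.03 -0.07  1.88 -0.    1.34  1.54] w 8.7
[-0.3547509   0.55929107  0.04991112]
```

View pics/w17.png

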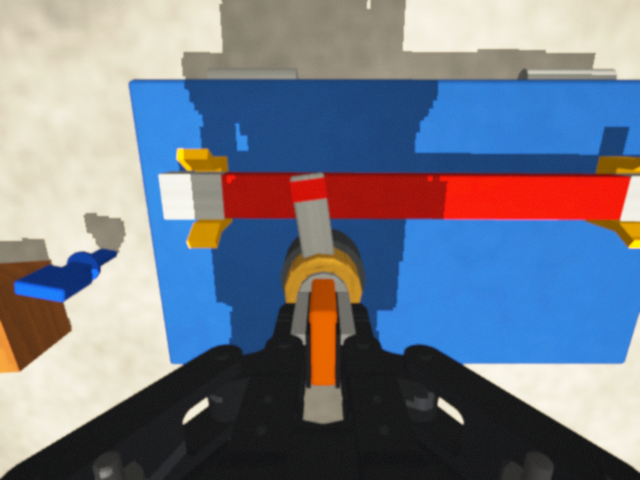

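```bash
cat > tong.py <<'E'
from h import *
def tongue(c,ax=(542.9,58.7)):
    # tongue's centre line from left/right edge of the grey part+red tip at top plane z=126
    W=cloud(c);H=hsv(c)
    m=(W[...,2]>122.5)&(W[...,2]<128.5);m[:150]=0;m[300:]=0;m[:,:280]=0;m[:,345:]=0
    d=np.hypot(W[...,0]-ax[0],W[...,1]-ax[1]);m&=(d>28)&(d<60)
    P=W[m];q=P[:,:2].mean(0)
    vt=np.linalg.svd(P[:,:2]-q,full_matrices=False)[2][0]
    print("tongue pts",len(P),"mean",q.round(1),"dir from axis deg",np.degrees(np.arctan2(q[1]-ax[1],q[0]-ax[0])).round(1),"svd",np.degrees(np.arctan(vt[1]/vt[0])).round(1))
E
python3 -c "
from tong import *
tongue(load('w17.npz'))"
```

```text
tongue pts 2112 mean [585.6  64.5] dir from axis deg 7.8 svd 8.1
```

Tongue stands at about 8°, so the lock is at about 1.43 rad. I turn a little further toward the stop.

Emit:
drive_tool:
  deltas: [0,-0.001,0.003,0.002,0,0.12,0,-0.001,0.003,0.002,0,0.22,0,-0.001,0.003,0.002,0,0.22,0,-0.001,0.003,0.002,0,0.22]

```text
t: 25.25
position: [543.3, 58.5, 123.5]
ee_rot: [[0.994, -0.111, 0.001], [-0.111, -0.994, -0.001], [0.001, 0.001, -1.0]]
wrist_force: [-3.0, -1.5, 5.9]
gripper_width: 8.9
```

```bash
python3 - <<'E'
from tong import *
from bench import r,optics
plan((543.3,59,122.5),-8);print(r.get_obs()["moment"])
c=optics.camera("wrist");cv2.imwrite("pics/w18.png",c["color"]);tongue(c)
W=cloud(c);H=hsv(c);h,sa,v=H[...,0],H[...,1],H[...,2]
m=((h<6)|(h>174))&(sa>150)&(W[...,2]>112)&(W[...,2]<122)
P=W[m];print("bar",len(P),cv2.minAreaRect(P[:,:2].astype(np.float32)),np.percentile(P[:,2],[3,50,97]))
E
```

```text
delta [-0.0003, -0.0019, 0.0038, 0.0026, -0.0014, 0.0542] | t 25.25 p [543.3  58.5 123.5] yaw -6.37 wf [-3.  -1.5  5.9] q [-0.03 -0.07  1.87 -0.    1.34  1.65] w 8.9
[-0.28626769  0.6774962   0.08511316]
tongue pts 2112 mean [586.   59.6] dir from axis deg 1.2 svd 1.6
bar 16533 ((588.2589721679688, 8.562385559082031), (199.15338134765625, 21.536754608154297), 89.94491577148438) [116.29069591 117.87006483 119.08702478]
```

View pics/w18.png

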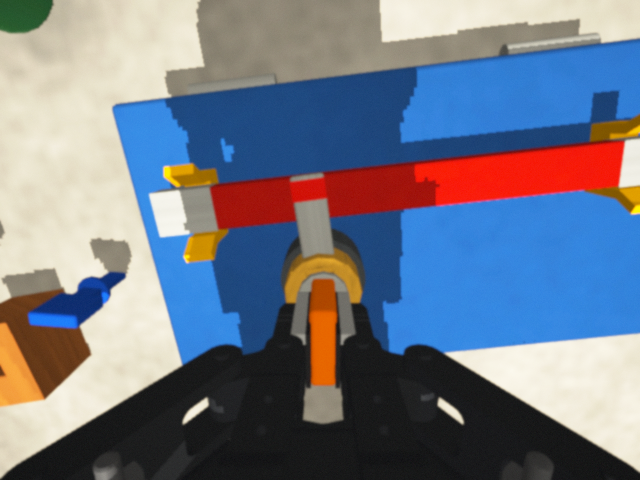

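Tongue at about 1.4°, so the lock is at about 1.55 rad, across the bar, which is still seated (top 117.9). I let it settle a few periods, check again and hand in.

Emit:
drive_tool:
  deltas: [0,0,0.003,0,0,0.03,0,0,0.003,0,0,0.03,0,0,0.003,0,0,0.03,0,0,0.003,0,0,0.03]

```text
t: 25.8
position: [543.3, 58.5, 123.4]
ee_rot: [[0.992, -0.126, 0.0], [-0.126, -0.992, -0.001], [0.0, 0.001, -1.0]]
wrist_force: [-3.5, -0.6, 6.1]
gripper_width: 8.9
```

```bash
python3 - <<'E'
from tong import *
from bench import r,optics,ticket
c=optics.camera("wrist");tongue(c)
W=cloud(c)
plan((543.3,59,122.5),-8)
print(np.abs(r.get_obs()["joint_vel"]).max())
print(ticket.job_done())
E
```

```text
tongue pts 2108 mean [586.  59.] dir from axis deg 0.4 svd 0.8
delta [-0.0003, -0.002, 0.0038, 0.0028, -0.001, 0.0251] | t 25.85 p [543.3  58.5 123.5] yaw -7.25 wf [-3.9 -0.4  5.4] q [-0.03 -0.07  1.87 -0.    1.34  1.67] w 8.9
0.0017941681303213536
the job is handed in; nothing more can be done
None
```

The bar lies flat in both forks, and the orange key is home in the lock and turned to about the stop. I handed the job in at 25.9 s with the key still gripped and held turned. No verdict was reported.

**Last checks**
- **Bar:** centre (588.3, 8.6) in the wrist view, top at 117.9 mm against the expected 118, within about 1 mm of centre across the forks.
- **Key:** the shoulder rests on the lock's face (top about 135 mm, face about 132 mm), with about 6 N of downward push and the jaws 8.9 mm apart.
- **Lock:** the tongue is about 0.5° off straight across the bar, so the lock is at about 1.56 rad. The arm was still.
- **Bystanders:** I did not touch the produce, the bottle or the look-alike keys.

**What failed or disagreed**
- The first two grips on the bar closed empty. The cameras put the closed fingertips about 28 mm above the reported TCP height, so I worked from the camera heights after that.
- The side and scene views differed from the wrist view by 2–5 mm in absolute position along y. They agreed to about 2 mm on where the key stood relative to the lock.

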